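Turn a heat sink over onto the inspection stand

TASK

The larger heat sink lies fins up on the mat: turn it over and put it on the sloping inspection stand with its drilled, machined face outwards to the camera, fins against the deck, its length up the slope, square and centred. Let it down until its end rests on the ledge before you let go; do not drop it or let it topple, swing loose or slam down on the way. Leave the other things on the bench where they are.

Things in the scene. Friction and masses are not known exactly. Their poses are not given: they have to be found in the camera images.
- heat_sink: the work: larger finned aluminium heat sink, a flat block 110 long (x) x 62 wide (y) x 24 thick (z), 0.19 to 0.31 kg. Base plate z 0 to 8, nine lengthwise fins z 8 to 24. Long sides (y = -31, +31) flat over all 24 mm: pinch there. Origin: centre of the machined face (drilled holes, two milled seats); +z towards the fin tips. Starts on the mat fins up (+z up).
- sink_center (a point): centre of the heat sink's 110 x 62 x 24 block (12 from the machined face), axes as the heat sink. Its ends are flat and square: it can stand on an end by itself, but topples if leaned more than about 9 degrees.
- deck: sloping deck (50 degrees from level) of the fixed stand. Origin: middle of the inner corner of deck and ledge, 43 above the table. x down the slope, z out of the deck face (forward and up), y level. Deck face x -106 to 0, 50 wide (fingers pass beside), 5 thick. Ledge at its foot: 70 wide, out to z = 30. Seated heat sink: either end on the ledge, fin tips on the deck, centre at x -55, y 0, z 12.
- stand: the fixed steel-footed stand that carries the deck; foot 130 (x) x 90 x 8 thick on the mat, top of the deck 124 above the table. Origin: centre of the foot's underside; its x points level the way the deck faces. A small camera on a fixed post (round foot 84 wide, 220 high) stands about 235 in front of it, looking at the deck.
- mat: fixed slate-blue bench mat, 620 x 1000, 3 thick (its top is at height 3). Origin: centre of its underside.
- small_sink: smaller finned aluminium heat sink lying fins up, 50 x 36 x 18 high. Bystander. Origin: centre of its underside.
- driver: screwdriver with black handle lying on the mat, 160 long along its x, handle (about 30 thick) to -x. Bystander. Origin: mid-length, underside.
- coax_load: round brass coaxial load standing upright, 32 diameter, 46 high. Bystander. Origin: centre of its underside.
- caliper: digital caliper lying flat, 160 long along its x, jaws to +y, 12 high. Bystander. Origin: underside, mid-length of its beam.
- jar: clear screw jar with green lid, 60 diameter, 75 high. Bystander. Origin: centre of its underside.
- screw_tray: black open screw tray, 110 (x) x 80 x 22 high. Bystander. Origin: centre of its underside.
- wrench: steel spanner lying flat, 140 long along its x. Bystander. Origin: mid-length, underside.
There are look-alikes about, which are no part of the job. What is shaped like the heat_sink but red is not meant. Several things have the shape of the stand; the one meant has the colours described above.

How it is judged:
By the outcome, as a careful person would: the job done as asked, in the order asked, and still so for the second after the job is handed in, with the robot touching nothing.
It also fails if it takes over 72 s, if anything falls off the work surface, if the arm or the gripper's body presses on something with over 40 N, if the wrist force passes 120 N, or if a joint passes its speed limit or range.

ROBOT

A 6-joint arm with a two-finger parallel gripper is mounted at the origin on the work surface. World frame = base frame: x ahead of the robot, y to its left, z up, the work surface at z = 0. Lengths are in mm, angles in degrees, forces in N, time in s.
With the tool pointing down it reaches from about 350 to 850 mm from the base axis. Payload 8.1 kg.
Tool frame: the origin (TCP) lies on the centre line of the jaws, within the pads' length; the fingertips stand 11 mm ahead of it and the grasp point (between the pads) lies 8 mm behind it; z points along the fingers, y is the direction in which the jaws open and shut (so a half turn about z gives the same grasp; the last joint's range is limited). The gripper opens to 85 mm and grips with 20 to 120 N. Pads are 22 mm wide; open, the fingers measure 114 mm over their backs; the gripper's body (76 mm by 85 mm) begins 54 mm behind the grasp point. The pads swing forward as they close: fully open they stand 13 mm farther back than shut.
Start: joints at [58.82, 7.471, 85.268, -0, 87.261, -4.893], TCP at [265.704, 537.965, 242.292] pointing down, gripper open.
Joint ranges: [-169.43, 169.43], [-51.17, 129.36], [1.28, 143.12], [-76.62, 256.62], [0, 156.53], [-152.29, 152.29]. Speed limits (degrees/s): [136.94, 136.94, 159.86, 180, 180, 180].

INTERFACE

Orientations are given as [roll, pitch, yaw] about the fixed x, y, z axes, in that order (R = Rz(yaw) Ry(pitch) Rx(roll)).
In Python, from bench import telemetry, viewer, r gives the robot as it stands.
- The arm moves only by the shell command python3 -m inch 'ROWS' [FORCE]. ROWS is JSON, a list of rows, each a list of 3 entries, a list of its own where there are three numbers: the shift along the tool's x, y, z in cm, then the turn, a rotation vector about the tool's x, y, z in rad, then the opening, from 0 (shut) to 1 (fully open). A call has 1 to 20 rows; each row is the pose to reach, as a shift and turn from the pose commanded when the call began, along the tool's axes at that moment; what a row does not reach only later rows make up. A row lasts 1/10 s, in which the tool goes at most 50 mm and 8.59 degrees, less where a joint would pass 70% of its speed; a pose out of reach is approached as far as the arm can. A call with a gripper value outside its range is refused whole. The fingers move at their own pace and stop on an object; FORCE is the grip in N (left out, the last holds). Time passes only in rows, so rows that repeat a pose let the fingers close. It gives the time, the measured TCP pose, the force and the opening at its end, in the units of the state.
- telemetry.sense(): the state, without advancing time (a new reading comes with each control period).
- viewer.snapshot(name): name is "scene" or "top"; returns the picture (480x640x3 uint8, red, green, blue); there is no depth.
- viewer.camera_model(name): a dict with "fx", "fy", "cx", "cy" (pixels), "cam_to_world" (4x4, takes a point from camera to world coordinates). Camera axes: x right, y down, z forward; pixel columns grow to the right and rows downward; lengths in mm; the calibration is good to about 2 mm. A picture is of the moment at which its call begins. camera_model takes no time and is no camera call.
- r.hand_in(): hands the job in, once; it reports no verdict.
The state is a dict: "time": time; "joint_pos": joint angles; "qd": joint speeds; "joint_efforts": joint torques, N m; "tool_pos": TCP position; "tcp_rot": TCP orientation; "ft_force": force on the tool from outside, world axes, zero at the start; "wrist_torque": the same for the moment, N m; "finger_gap": finger opening in mm.
Only numpy, scipy, OpenCV 4.12 (cv2) and the standard library are available. Lean on these libraries where they do the work, as an engineer would, in place of code of your own. Each camera call takes 0.05 s, during which the arm holds its last target.

## Working session

There is one attempt and no reset: what is moved stays moved. The work goes in short steps, Python scripts to look and compute and a shell command to move; the robot and the scene stay as the last step left them, time stands still between calls to the robot, and variables do not carry over. Pictures are saved under pics/ and viewed, and the job is handed in when it is done.

```bash
ls; mkdir -p pics; python3 - <<'E'
from bench import telemetry, viewer, r
import cv2, json, numpy as np
print(telemetry.sense())
for n in ("scene","top"):
    im=viewer.snapshot(n); cv2.imwrite(f"pics/{n}0.png",im[:,:,::-1])
    m=viewer.camera_model(n); print(n,{k:(np.round(v,3).tolist() if not isinstance(v,(int,float)) else v) for k,v in m.items()})
E
```

```text
pics
{'time': 0.0, 'joint_pos': array([ 5.88196401e+01,  7.51364959e+00,  8.53296534e+01,  4.31104388e-04,
        8.72603229e+01, -4.89168984e+00]), 'qd': array([-0.01135126, -0.00639019,  0.07984311, -0.04945428,  0.06320904,
        0.00135928]), 'joint_efforts': array([-1.68563707e-03, -5.69366241e+01, -5.00563467e+01, -5.18010565e-04,
        1.43600022e-02,  7.51591301e-05]), 'tool_pos': array([265.42994382, 537.51383395, 241.25601875]), 'tcp_rot': array([-1.79896788e+02, -9.26543215e-03,  1.53711301e+02]), 'ft_force': array([ 0.23033699, -0.16542273,  0.2674241 ]), 'wrist_torque': array([ 0.00620653, -0.02876186, -0.05560228]), 'finger_gap': 85.01489788750584}
scene {'fx': 437.344943965986, 'fy': 437.344943965986, 'cx': 319.10794580828394, 'cy': 238.44014613971854, 'cam_to_world': [[0.574, 0.651, -0.496, 963.467], [0.819, -0.446, 0.362, -338.544], [0.015, -0.614, -0.789, 793.222], [0.0, 0.0, 0.0, 1.0]]}
top {'fx': 571.7371813885344, 'fy': 571.7371813885344, 'cx': 318.22580208280544, 'cy': 227.63770762017734, 'cam_to_world': [[-0.015, -0.982, 0.189, 291.228], [-1.0, 0.018, 0.014, -13.173], [-0.017, -0.189, -0.982, 1202.157], [0.0, 0.0, 0.0, 1.0]]}
```

View pics/scene0.png

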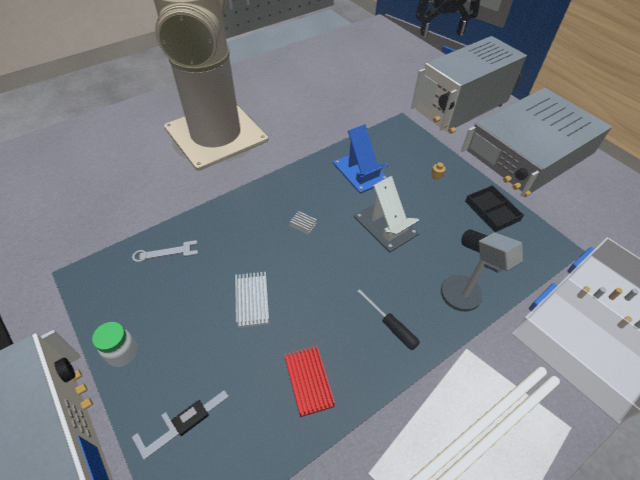

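View pics/top0.png

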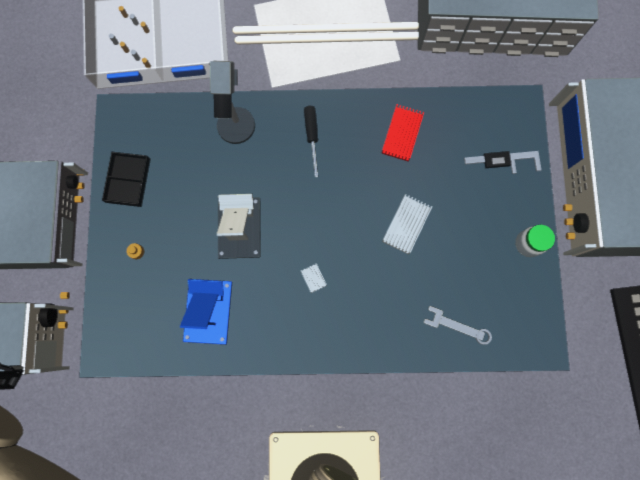

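```bash
python3 - <<'E'
import cv2
t=cv2.imread("pics/top0.png"); s=cv2.imread("pics/scene0.png")
def crop(im,x,y,w,h,k,n): cv2.imwrite(f"pics/{n}.png",cv2.resize(im[y:y+h,x:x+w],None,fx=k,fy=k,interpolation=cv2.INTER_CUBIC))
crop(t,370,180,80,80,7,"c_sink_top"); crop(t,200,185,80,80,7,"c_stand_top")
crop(s,220,260,80,75,7,"c_sink_sc"); crop(s,345,165,85,85,7,"c_stand_sc")
E
```

```text
(no output)
```

View pics/c_sink_top.png

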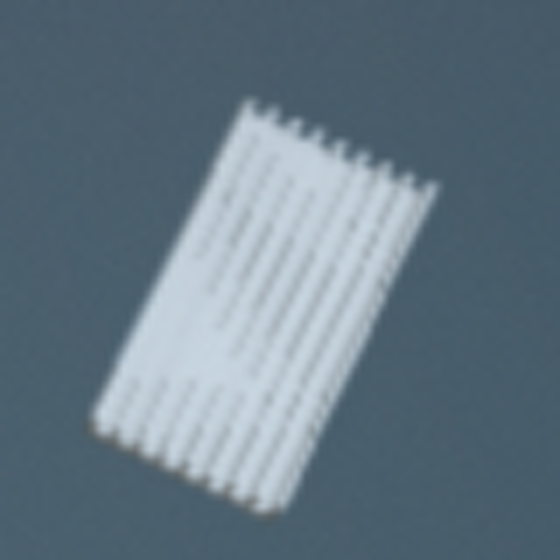

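View pics/c_stand_top.png

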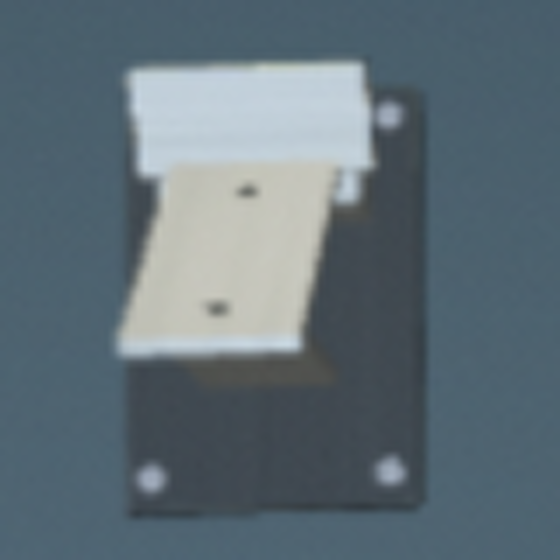

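View pics/c_sink_sc.png

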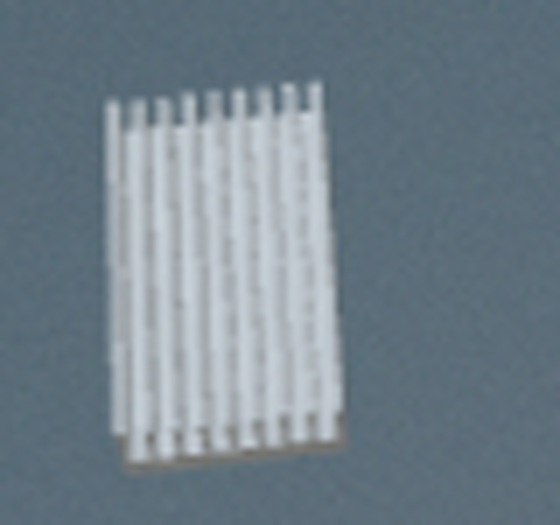

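View pics/c_stand_sc.png

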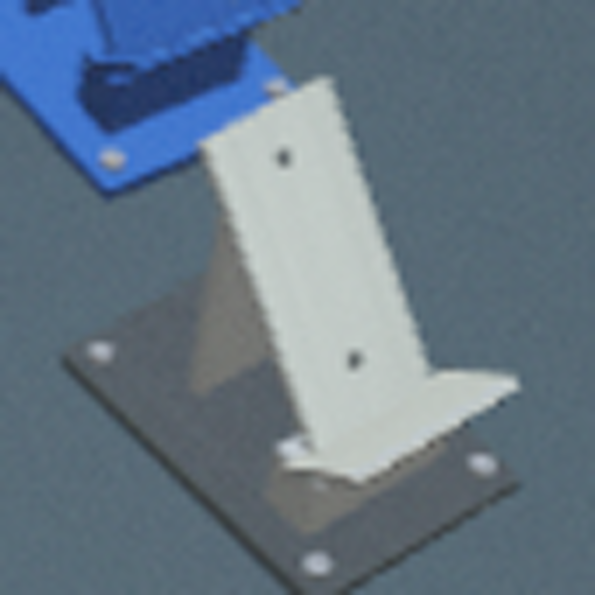

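```bash
cat > h.py <<'E'
import numpy as np
from bench import viewer
from scipy.optimize import least_squares
def proj(n,P):
    m=viewer.camera_model(n); T=np.linalg.inv(m["cam_to_world"]); P=np.atleast_2d(P)
    c=P@T[:3,:3].T+T[:3,3]
    return np.c_[m["fx"]*c[:,0]/c[:,2]+m["cx"],m["fy"]*c[:,1]/c[:,2]+m["cy"]]
def Rz(a): c,s=np.cos(a),np.sin(a); return np.array([[c,-s,0],[s,c,0],[0,0,1]])
def unc(p,o,k=7): return (np.array(p)+.5)/k-.5+np.array(o)
def fit(obs,z0,free_z=False):
    # obs: (cam, localpt, px)
    def f(v):
        return np.concatenate([(proj(c,Rz(v[2])@np.array(l)+[v[0],v[1],z0])-p).ravel() for c,l,p in obs])
    return f
E
python3 - <<'E'
from h import *
o=(370,180); s=(220,260)
obs=[("top",(55,31,24),unc((248,100),o)),("top",(55,-31,24),unc((438,185),o)),("top",(-55,31,24),unc((93,415),o)),("top",(-55,-31,24),unc((285,510),o)),
("scene",(-55,31,24),unc((112,102),s)),("scene",(55,31,24),unc((316,84),s)),]
# scene: image right =? check by projecting
f=fit(obs[:4],3); r_=least_squares(f,[400,-150,-.5]); v=r_.x; print("sink top",v[:2],np.degrees(v[2]),np.abs(r_.fun).round(1))
for l in [(55,31,24),(55,-31,24),(-55,31,24),(-55,-31,24),(-55,-31,0),(55,-31,0),(55,31,0)]:
    print(l,(proj("scene",Rz(v[2])@np.array(l)+[v[0],v[1],3])[0]-s+.5)*7-.5)
o=(200,185); q=(345,165)
c,sn=np.cos(np.radians(50)),np.sin(np.radians(50))
def D(x,y,z): return (x*c+z*sn, y, -x*sn+z*c)   # rel to deck origin
obs=[("top",D(-106,25,0),unc((120,343),o)),("top",D(-106,-25,0),unc((303,335),o)),("top",D(0,25,0),unc((166,165),o)),("top",D(0,-25,0),unc((338,165),o)),
("top",D(0,35,30),unc((130,70),o)),("top",D(0,-35,30),unc((363,63),o)),
("scene",D(-106,-25,0),unc((202,147),q)),("scene",D(-106,25,0),unc((330,78),q)),("scene",D(0,35,30),unc((520,383),q)),("scene",D(0,-35,30),unc((365,483),q))]
for nm,ob in (("both",obs),("top",obs[:6]),("scene",obs[6:])):
    f=fit(ob,43); r_=least_squares(f,[450,150,0]); w=r_.x; print("deck",nm,w[:2],np.degrees(w[2]),r_.fun.reshape(-1,2).round(1).tolist())
for z in(0,3):
  ob=[("top",(65,-45,8),unc((425,92),o)),("top",(-65,-45,8),unc((425,508),o)),("top",(-65,45,8),unc((128,515),o))]
  f=fit(ob,z); r_=least_squares(f,[450,150,0]); w=r_.x; print("foot",w[:2],np.degrees(w[2]),np.abs(r_.fun).round(1))
E
```

```text
sink top [ 524.79696932 -183.73983174] -27.35742227716305 [0.2 0.5 0.1 0.  0.1 0.5 0.2 0. ]
(55, 31, 24) [341.32535614 415.33615156]
(55, -31, 24) [115.49750054 440.96399918]
(-55, 31, 24) [318.06197892  85.81488705]
(-55, -31, 24) [108.68153912 107.45171841]
(-55, -31, 0) [119.50688671 150.88042603]
(55, -31, 0) [127.01270759 480.42603453]
(55, 31, 0) [347.82952809 455.09345553]
deck both [560.146056   174.26585793] 1.333873725068139 [[-0.2, -0.4], [-0.4, -0.3], [0.6, -0.1], [-0.1, -1.1], [-0.9, 0.7], [-0.3, 0.3], [0.6, 0.4], [-0.3, 0.8], [-0.4, -0.6], [-1.7, -0.5]]
deck top [559.74388793 173.73067747] 0.979797507957825 [[-0.1, -0.3], [-0.3, -0.1], [0.8, -0.0], [0.2, -0.9], [-0.6, 0.7], [0.1, 0.5]]
deck scene [560.71180163 175.32160495] 2.0461241615988985 [[1.0, 0.6], [-0.2, 0.8], [0.1, -0.9], [-0.9, -0.4]]
foot [524.30661831 172.00737475] 0.23980878009766374 [0.  0.3 0.  0.2 0.1 0.1]
foot [523.7812483  171.57982033] 0.24205359295931167 [0.1 0.4 0.1 0.2 0.2 0.1]
```

```bash
cat >> h.py <<'E'
from scipy.spatial.transform import Rotation as R
from bench import telemetry
def cur():
    s=telemetry.sense(); return np.array(s["tool_pos"]),R.from_euler("xyz",s["tcp_rot"],degrees=True).as_matrix(),s
def tool(yang,tilt):
    """tool y horizontal at angle yang(deg), tool z tilted 'tilt' deg from down toward -x0 side (x0 = y x down)"""
    y=np.array([np.cos(np.radians(yang)),np.sin(np.radians(yang)),0]); dn=np.array([0,0,-1.]); x0=np.cross(y,dn); t=np.radians(tilt)
    z=dn*np.cos(t)-x0*np.sin(t); return np.c_[np.cross(y,z),y,z]
def go(p,Rt,n=""):
    P,C,s=cur(); print(n,"shift cm",(C.T@(np.array(p)-P)/10).round(3).tolist(),"rot",R.from_matrix(C.T@Rt).as_rotvec().round(4).tolist(),"|q|",np.round(s["joint_pos"],1).tolist(), "t",round(s["time"],2))
E
python3 - <<'E'
from h import *
Rt=tool(62.64,45); d=Rt[:,2]; print(Rt.round(3).tolist())
G=np.array([523.5,-183.5,25])
go(G+8*d-130*d,Rt)
go(G+8*d-130*d,Rt,)
E
```

```text
[[-0.628, 0.46, 0.628], [0.325, 0.888, -0.325], [-0.707, 0.0, -0.707]]
 shift cm [-46.445, -53.04, 13.089] rot [0.0058, -0.7855, 0.0185] |q| [58.8, 7.5, 85.3, 0.0, 87.3, -4.9] t 0.1
 shift cm [-46.445, -53.04, 13.089] rot [0.0058, -0.7855, 0.0185] |q| [58.8, 7.5, 85.3, 0.0, 87.3, -4.9] t 0.1
```

```bash
python3 -m inch '[[[-5,-6,-1],[0,0,0],1],[[-15,-17,-1],[0,0,0],1],[[-30,-35,-1],[0,-0.2,0.01],1],[[-46.4,-53.0,-1],[0.006,-0.785,0.018],1],[[-46.4,-53.0,-1],[0.006,-0.785,0.018],1],[[-46.4,-53.0,-1],[0.006,-0.785,0.018],1],[[-46.4,-53.0,-1],[0.006,-0.785,0.018],1],[[-46.4,-53.0,-1],[0.006,-0.785,0.018],1],[[-46.4,-53.0,-1],[0.006,-0.785,0.018],1],[[-46.4,-53.0,-1],[0.006,-0.785,0.018],1],[[-46.4,-53.0,-1],[0.006,-0.785,0.018],1],[[-46.4,-53.0,-1],[0.006,-0.785,0.018],1],[[-46.4,-53.0,2],[0.006,-0.785,0.018],1],[[-46.4,-53.0,4],[0.006,-0.785,0.018],1],[[-46.4,-53.0,8],[0.006,-0.785,0.018],1],[[-46.4,-53.0,13.1],[0.006,-0.785,0.018],1],[[-46.4,-53.0,13.1],[0.006,-0.785,0.018],1],[[-46.4,-53.0,13.1],[0.006,-0.785,0.018],1],[[-46.4,-53.0,13.1],[0.006,-0.785,0.018],1],[[-46.4,-53.0,13.1],[0.006,-0.785,0.018],1]]' 60
python3 - <<'E'
from h import *
import cv2
Rt=tool(62.64,45); d=Rt[:,2]
G=np.array([523.5,-183.5,25])
go(G+8*d-130*d,Rt); go(G+8*d-60*d,Rt); go(G+8*d,Rt)
cv2.imwrite("pics/s1.png",viewer.snapshot("scene")[:,:,::-1])
E
```

```text
time: 2.1
tool_pos: [478.5, -145.0, 208.8]
tcp_rot: [-179.8, 42.6, 152.6]
ft_force: [-0.3, -0.4, -0.2]
finger_gap: 85.5
 shift cm [8.707, -1.336, 5.247] rot [-0.0036, -0.042, -0.0004] |q| [-18.2, -51.1, 143.1, -8.9, 46.2, -77.1] t 2.1
 shift cm [8.413, -1.311, 12.241] rot [-0.0036, -0.042, -0.0004] |q| [-18.2, -51.1, 143.1, -8.9, 46.2, -77.1] t 2.1
 shift cm [8.161, -1.289, 18.236] rot [-0.0036, -0.042, -0.0004] |q| [-18.2, -51.1, 143.1, -8.9, 46.2, -77.1] t 2.1
```

View pics/s1.png

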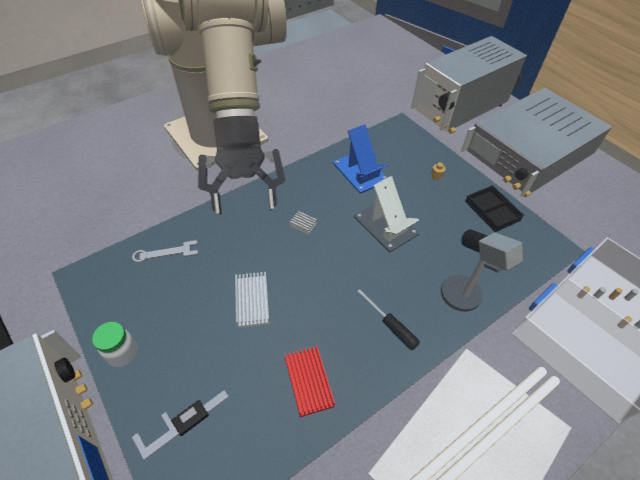

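```bash
python3 -m inch '[[[2,-0.3,3],[0,0,0],1],[[5,-0.8,7],[0,0,0],1],[[8.4,-1.3,12.2],[-0.0036,-0.042,0],1],[[8.4,-1.3,12.2],[-0.0036,-0.042,0],1],[[8.4,-1.3,12.2],[-0.0036,-0.042,0],1],[[8.4,-1.3,12.2],[-0.0036,-0.042,0],1],[[8.4,-1.3,12.2],[-0.0036,-0.042,0],1],[[8.4,-1.3,12.2],[-0.0036,-0.042,0],1]]'
python3 - <<'E'
from h import *
P,C,s=cur(); print(P,s["tcp_rot"],s["joint_pos"].tolist())
E
```

```text
time: 2.95
tool_pos: [520.7, -172.2, 64.9]
tcp_rot: [-179.6, 44.1, 152.6]
ft_force: [-0.4, 0.1, -0.5]
finger_gap: 85.3
[ 520.7424149  -172.24775981   64.88504922] [-179.59023417   44.13605667  152.5691536 ] [-20.109976667221673, -21.353918286359065, 143.03540259038994, -21.090292898736422, 15.444371027311554, -64.3360890767464]
```

```bash
cat > ik.py <<'E'
from h import *
S=[([58.8196401,7.51364959,85.3296534,0,87.2603229,-4.89168984],[265.43,537.514,241.256],[-179.897,-.009,153.711]),
([-18.2,-51.1,143.1,-8.9,46.2,-77.1],[478.5,-145,208.8],[-179.8,42.6,152.6]),
([-20.11,-21.354,143.035,-21.09,15.444,-64.336],[520.742,-172.248,64.885],[-179.59,44.136,152.569])]
def ax(a,t): return R.from_rotvec(np.radians(t)*np.array(a,float)).as_matrix()
def fk(q,p):
    a,H,L2,L3,T,e=p; X,Y,Z=[1,0,0],[0,1,0],[0,0,1]
    A=ax(Z,q[0]); P=A@[a,0,H]; A=A@ax(Y,q[1]); P=P+A@[0,0,L2]; A=A@ax(Y,q[2]); P=P+A@[e,0,L3]
    A=A@ax(Z,q[3])@ax(Y,q[4])@ax(Z,q[5]); P=P+A@[0,0,T]
    return P,A
def cal():
    f=lambda p:np.concatenate([fk(q,p)[0]-t for q,t,_ in S]+[[(p[5])*.02, (p[0])*.001]])
    r=least_squares(f,[50,350,400,400,250,0]); return r.x,r.fun
P6,res=cal()
# rotation offset tool vs flange
q,t,e=S[0]; OFF=fk(q,P6)[1].T@R.from_euler("xyz",e,degrees=True).as_matrix()
def FK(q): P,A=fk(q,P6); return P,A@OFF
lo=np.array([-169.43,-51.17,1.28,-76.62,0,-152.29]);hi=np.array([169.43,129.36,143.12,256.62,156.53,152.29])
def IK(p,Rt,q0):
    def f(q):
        P,A=FK(q); return np.r_[(P-p)/1., 200*R.from_matrix(A.T@Rt).as_rotvec()]
    q0=np.clip(q0,lo+1,hi-1)
    r=least_squares(f,q0,bounds=(lo,hi)); return r.x,np.abs(r.fun).max()
if __name__=="__main__":
    print(P6.round(1),res.round(1))
    for q,t,e in S: print(R.from_matrix(FK(q)[1].T@R.from_euler("xyz",e,degrees=True).as_matrix()).magnitude()*57.3)
E
python3 ik.py
```

```text
[ 350.4  -58.2    4.5  237.6 -135.3 -172.2] [ 43.7 -26.7   0.6   1.4   3.1  -0.6  -1.6  -4.    0.   -3.4   0.4]
2.8686603928727943e-15
0.1111838964321652
0.0012619115847339376
```

```bash
python3 - <<'E'
import re
s=open("ik.py").read()
s=s.replace("r=least_squares(f,[50,350,400,400,250,0]); return r.x,r.fun","r=least_squares(f,[50,400,400,400,250,0],bounds=([-10,100,200,200,80,-80],[200,700,700,700,400,80])); return r.x,r.fun")
open("ik.py","w").write(s)
E
python3 ik.py
```

```text
[177.8 115.5 200.  397.9 107.4 -57.8] [ 47.3 -20.8   3.1 -13.5 -20.5  -3.   -9.7 -25.8  -0.   -1.2   0.2]
2.8686603928727943e-15
0.1111838964321652
0.0012619115847339376
```

```bash
python3 - <<'E'
s=open("ik.py").read()
s=s.replace("a,H,L2,L3,T,e=p;","a,H,L2,L3,T,e,b=p;").replace("A@[a,0,H]","A@[a,b,H]")
s=s.replace("[50,400,400,400,250,0],bounds=([-10,100,200,200,80,-80],[200,700,700,700,400,80])","[50,400,400,400,250,0,50],bounds=([-10,100,200,200,80,-80,-100],[200,700,700,700,400,80,100])")
open("ik.py","w").write(s)
E
python3 ik.py
```

```text
[  0.7 317.5 367.5 552.8 352.2  60.9  51.1] [ 0.1 -0.1  0.2  0.1  0.  -0.1  0.1  0.  -0.   1.2  0. ]
2.8686603928727943e-15
0.1111838964321652
0.0012619115847339376
```

```bash
cat > reach.py <<'E'
from ik import *
def best(p,Rt):
    b=None
    for q0 in ([0,10,100,0,70,90],[0,10,100,0,70,-90],[0,-20,120,0,40,-90],[0,10,90,0,120,90],[0,10,90,0,120,-90],[0,40,100,180,60,-90],[0,40,100,180,60,90],[0,0,120,90,60,0],[0,0,120,-60,60,0]):
        q0=np.array(q0,float); q0[0]=np.degrees(np.arctan2(p[1],p[0]))
        q,e=IK(p,Rt,q0)
        if b is None or e<b[1]-.5: b=(q,e)
    return b
if __name__=="__main__":
    for nm,G,y0 in (("pick",[523.5,-183.5,25],62.64),("place",[512,173.5,116],91)):
        for flip in (0,180):
            for t in range(-60,61,10):
                Rt=tool(y0+flip,t); q,e=best(np.array(G)+8*Rt[:,2],Rt); print(nm,"y",y0+flip,"tilt",t,"z",Rt[:,2].round(2),"err",round(e,1),q.round(0))
E
python3 reach.py
```

```text
pick y 62.64 tilt -60 z [-0.77  0.4  -0.5 ] err 0.0 [-26.  71.  38.   2. 131. -88.]
pick y 62.64 tilt -50 z [-0.68  0.35 -0.64] err 0.0 [-25.  60.  51.   2. 119. -88.]
pick y 62.64 tilt -40 z [-0.57  0.3  -0.77] err 0.0 [-25.  50.  62.   1. 108. -88.]
pick y 62.64 tilt -30 z [-0.44  0.23 -0.87] err 0.0 [-25.  41.  73.   1.  97. -88.]
pick y 62.64 tilt -20 z [-0.3   0.16 -0.94] err 0.0 [-25.  31.  83.   1.  86. -88.]
pick y 62.64 tilt -10 z [-0.15  0.08 -0.98] err 0.0 [-25.  22.  93.   0.  74. -88.]
pick y 62.64 tilt 0 z [ 0.  0. -1.] err 0.0 [-25.  14. 103.  -0.  63. -87.]
pick y 62.64 tilt 10 z [ 0.15 -0.08 -0.98] err 0.0 [-24.   6. 113.  -1.  51. -87.]
pick y 62.64 tilt 20 z [ 0.3  -0.16 -0.94] err 0.0 [-24.  -1. 122.  -2.  39. -85.]
pick y 62.64 tilt 30 z [ 0.44 -0.23 -0.87] err 0.0 [-23.  -7. 131.  -5.  26. -82.]
pick y 62.64 tilt 40 z [ 0.57 -0.3  -0.77] err 0.0 [-23. -10. 138. -14.  12. -73.]
pick y 62.64 tilt 50 z [ 0.68 -0.35 -0.64] err 2.5 [-22.  -8. 143. 229.   6.  45.]
pick y 62.64 tilt 60 z [ 0.77 -0.4  -0.5 ] err 13.1 [-17.   2. 143. 206.  26.  72.]
pick y 242.64 tilt -6
[... 2507 characters left out ...]
.01 -0.94] err 0.0 [ 17. -12. 121.  -7.  52. 109.]
place y 271 tilt -10 z [ 0.17  0.   -0.98] err 0.0 [ 15.  -4. 112.  -3.  62. 105.]
place y 271 tilt 0 z [ 0.  0. -1.] err 0.0 [ 13.   4. 103.   0.  73. 102.]
place y 271 tilt 10 z [-0.17 -0.   -0.98] err 0.0 [ 12.  13.  94.   2.  83. 101.]
place y 271 tilt 20 z [-0.34 -0.01 -0.94] err 0.0 [ 11.  22.  85.   3.  93. 100.]
place y 271 tilt 30 z [-0.5  -0.01 -0.87] err 0.0 [ 10.  31.  75.   5. 103.  99.]
place y 271 tilt 40 z [-0.64 -0.01 -0.77] err 0.0 [ 10.  41.  66.   6. 113.  99.]
place y 271 tilt 50 z [-0.77 -0.01 -0.64] err 0.0 [  9.  50.  57.   8. 123.  99.]
place y 271 tilt 60 z [-0.87 -0.02 -0.5 ] err 0.0 [  9.  59.  48.   9. 133. 100.]
```

```bash
python3 - <<'E'
from reach import *
for p in ([560,-200],[600,-100],[620,-60],[560,-60]):
  for t in (30,35,40,45):
    for ya in (62.64,80):
        Rt=tool(ya,t); q,e=best(np.array(p+[60])+8*Rt[:,2],Rt); print(p,t,ya,round(e,1),q.round(0))
for t in (0,-10,-20):
    Rt=tool(75,t); q,e=best(np.array([600,-100,90])+8*Rt[:,2],Rt); print("re",t,round(e,1),q.round(0))
# map objects from top view
m=viewer.camera_model("top");T=m["cam_to_world"]
for n,px,z in (("red",(403,132),25),("small",(314,278),15),("driver tip",(317,177),5),("driverh",(311,107),10),("camfoot",(236,125),5),("wrench",(433,312),5)):
    d=T[:3,:3]@np.array([(px[0]-m["cx"])/m["fx"],(px[1]-m["cy"])/m["fy"],1]); print(n,(T[:3,3]+d*(z-T[2,3])/d[2]).round(0))
E
```

```text
[560, -200] 30 62.64 0.0 [-23.  -5. 124.  -4.  31. -83.]
[560, -200] 30 80 0.0 [ -30.   -4.  124.   18.   33. -123.]
[560, -200] 35 62.64 0.0 [-23.  -7. 128.  -6.  24. -81.]
[560, -200] 35 80 0.0 [ -32.   -7.  128.   27.   28. -132.]
[560, -200] 40 62.64 0.0 [-23.  -8. 132. -10.  17. -77.]
[560, -200] 40 80 0.0 [ -33.   -8.  132.   39.   23. -145.]
[560, -200] 45 62.64 0.0 [-23.  -9. 136. -21.   9. -66.]
[560, -200] 45 80 5.8 [ -33.   -9.  134.   48.   20. -152.]
[600, -100] 30 62.64 0.0 [ -9.  -1. 121. -17.  33. -60.]
[600, -100] 30 80 0.0 [ -16.   -3.  122.    6.   31. -100.]
[600, -100] 35 62.64 0.0 [ -8.  -3. 124. -25.  27. -52.]
[600, -100] 35 80 0.0 [ -16.   -5.  127.    9.   24. -103.]
[600, -100] 40 62.64 0.0 [ -7.  -4. 128. -37.  22. -39.]
[600, -100] 40 80 0.0 [ -17.   -7.  130.   15.   17. -110.]
[600, -100] 45 62.64 0.0 [ -6.  -4. 131. -57.  18. -19.]
[600, -100] 45 80 0.0 [ -17.   -7.  134.   31.   10. -125.]
[620, -60] 30 62.64 0.0 [ -4.   2. 118. -21.  34. -52.]
[620, -60] 30 80 0.0 [-10.  -0. 120.   0.  30. -91.]
[620, -60] 35 62.64 0.0 [ -3.   1. 121. -30.  29. -43.]
[... 292 characters left out ...]
0.0 [ -5.  -8. 127. -20.  34. -53.]
[560, -60] 30 80 0.0 [-12. -10. 129.   2.  31. -93.]
[560, -60] 35 62.64 0.0 [ -3.  -9. 131. -29.  29. -44.]
[560, -60] 35 80 0.0 [-12. -13. 134.   3.  24. -94.]
[560, -60] 40 62.64 0.0 [ -1. -10. 134. -41.  25. -31.]
[560, -60] 40 80 0.0 [-12. -15. 138.   5.  18. -96.]
[560, -60] 45 62.64 0.0 [  0. -11. 137. -58.  23. -13.]
[560, -60] 45 80 0.0 [ -12.  -16.  141.    9.   10. -101.]
re 0 0.0 [-14.  16.  93.  -0.  71. -89.]
re -10 0.0 [-14.  25.  82.   0.  83. -89.]
re -20 0.0 [-14.  34.  71.   0.  94. -89.]
red [ 725. -183.   25.]
small [413.  14.  15.]
driver tip [634.   5.   5.]
driverh [793.  16.  10.]
camfoot [756. 182.   5.]
wrench [ 340. -231.    5.]
```

```bash
python3 - <<'E'
from h import *
Rt=tool(62.64,-50); d=Rt[:,2]; G=np.array([523.5,-183.5,25])
go([580,-205,190],tool(62.64,0)); go(G+8*d-100*d,Rt); go(G+8*d-70*d,Rt)
E
```

```text
shift cm [-13.57, -0.208, -4.265] rot [-0.0073, 0.7703, -0.0039] |q| [-20.1, -21.4, 143.0, -21.1, 15.4, -64.3] t 2.95
 shift cm [-6.946, -0.834, 4.064] rot [-0.0054, 1.643, -0.0073] |q| [-20.1, -21.4, 143.0, -21.1, 15.4, -64.3] t 2.95
 shift cm [-3.954, -0.838, 3.847] rot [-0.0054, 1.643, -0.0073] |q| [-20.1, -21.4, 143.0, -21.1, 15.4, -64.3] t 2.95
```

```bash
python3 -m inch '[[[-4,0,-2],[0,0.1,0],1],[[-8,0,-4],[0,0.25,0],1],[[-13.5,-0.2,-4.3],[-0.007,0.4,0],1],[[-13.5,-0.2,-4.3],[-0.007,0.55,0],1],[[-13.5,-0.2,-4.3],[-0.007,0.7,-0.004],1],[[-13.5,-0.2,-4.3],[-0.007,0.85,-0.004],1],[[-13.5,-0.2,-3],[-0.006,1.0,-0.004],1],[[-13,-0.4,-2],[-0.006,1.15,-0.005],1],[[-12,-0.5,-1],[-0.006,1.3,-0.006],1],[[-10,-0.6,1],[-0.006,1.45,-0.007],1],[[-9,-0.8,3],[-0.005,1.6,-0.007],1],[[-7,-0.8,4],[-0.005,1.643,-0.007],1],[[-7,-0.8,4],[-0.005,1.643,-0.007],1],[[-7,-0.8,4],[-0.005,1.643,-0.007],1],[[-7,-0.8,4],[-0.005,1.643,-0.007],1]]'
python3 - <<'E'
from h import *
import cv2
Rt=tool(62.64,-50); d=Rt[:,2]; G=np.array([523.5,-183.5,25])
go(G+8*d,Rt)
cv2.imwrite("pics/s2.png",viewer.snapshot("scene")[:,:,::-1])
cv2.imwrite("pics/t2.png",cv2.resize(viewer.snapshot("top")[100:300,300:560,::-1],None,fx=3,fy=3))
from ik import *
P,C,s=cur(); print(FK(s["joint_pos"])[0]-P)
E
```

```text
time: 4.45
tool_pos: [586.0, -215.7, 83.7]
tcp_rot: [-180.0, -50.0, 152.6]
ft_force: [0.1, 0.3, 0.9]
finger_gap: 85.5
 shift cm [0.022, -0.014, 9.963] rot [0.0001, 0.0001, -0.0002] |q| [-25.7, 71.4, 25.2, 1.8, 133.4, -87.7] t 4.45
[-0.17526229 -0.07336559  0.70456072]
```

View pics/s2.png

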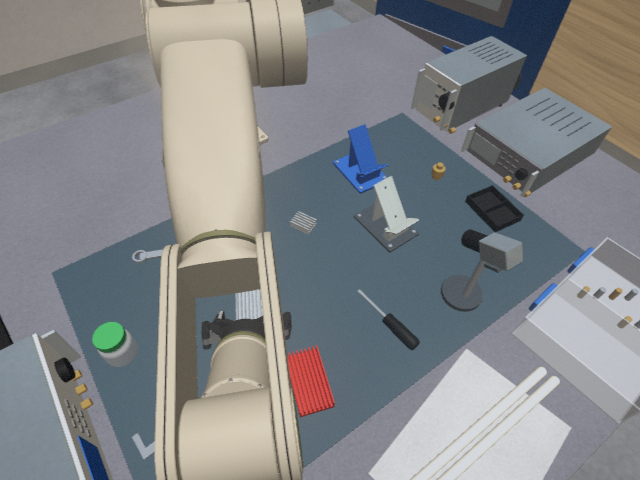

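View pics/t2.png

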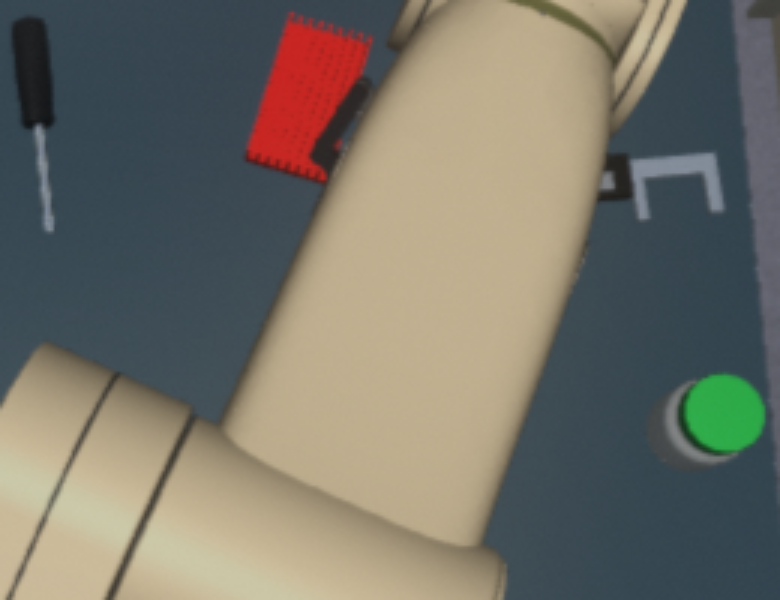

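```bash
python3 -m inch '[[[0,0,2],[0,0,0],1],[[0,0,4],[0,0,0],1],[[0,0,6],[0,0,0],1],[[0,0,8],[0,0,0],1],[[0,0,8.7],[0,0,0],1],[[0,0,9.1],[0,0,0],1],[[0,0,9.4],[0,0,0],1],[[0,0,9.5],[0,0,0],1]]'
python3 - <<'E'
from h import *
import cv2
Rt=tool(62.64,-50); d=Rt[:,2]; G=np.array([523.5,-183.5,25])
go(G+8*d,Rt)
cv2.imwrite("pics/s3.png",cv2.resize(viewer.snapshot("scene")[230:360,170:330,::-1],None,fx=4,fy=4))
E
```

```text
time: 5.35
tool_pos: [521.0, -182.3, 22.2]
tcp_rot: [-179.9, -50.1, 152.6]
ft_force: [-0.7, 0.3, 0.3]
finger_gap: 85.2
 shift cm [0.037, 0.015, 0.405] rot [-0.0, -0.0017, -0.001] |q| [-25.5, 60.8, 49.5, 1.6, 119.8, -88.0] t 5.35
```

View pics/s3.png

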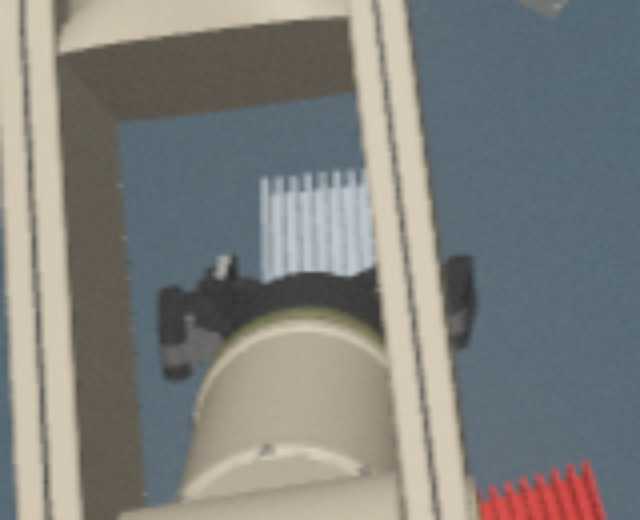

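```bash
python3 -m inch '[[[0.03,0.01,0.2],[0,0,0],1],[[0.03,0.01,0.35],[0,0,0],1],[[0.03,0.01,0.35],[0,0,0],0.8],[[0.03,0.01,0.35],[0,0,0],0.74],[[0.03,0.01,0.35],[0,0,0],0.6],[[0.03,0.01,0.35],[0,0,0],0.6],[[0.03,0.01,0.35],[0,0,0],0.6],[[0.03,0.01,0.35],[0,0,0],0.6],[[0.03,0.01,0.35],[0,0,0],0.6],[[0.03,0.01,0.35],[0,0,0],0.6]]' 70
```

```text
time: 6.4
tool_pos: [517.8, -180.6, 19.4]
tcp_rot: [-179.9, -50.2, 152.5]
ft_force: [3.9, -1.0, 3.7]
finger_gap: 60.6
```

```bash
python3 -m inch '[[[0.15,0,-0.13],[0,0,0],0.6],[[0.46,0,-0.39],[0,0,0],0.6],[[1.15,0,-0.96],[0,0,0],0.6],[[2.3,0,-1.93],[0,0,0],0.6],[[3.8,0,-3.2],[0,0,0],0.6],[[5.4,0,-4.5],[0,0,0],0.6],[[6.5,0,-5.4],[0,0,0],0.6],[[6.9,0,-5.8],[0,0,0],0.6],[[6.9,0,-5.8],[0,0,0],0.6]]'
python3 - <<'E'
from h import *
import cv2
for n,t in (("a",0),("b",40)):
    Rt=tool(62.64,t); go([560-20*(t<0),-195,70+(140 if t==0 else 60)],Rt)
P,C,s=cur(); print(s["ft_force"],s["wrist_torque"])
cv2.imwrite("pics/s4.png",cv2.resize(viewer.snapshot("scene")[200:360,130:330,::-1],None,fx=4,fy=3.7))
E
```

```text
time: 7.3
tool_pos: [518.8, -181.0, 110.7]
tcp_rot: [-179.9, -50.1, 152.5]
ft_force: [0.4, -0.0, -3.2]
finger_gap: 60.7
 shift cm [4.851, 0.645, -9.67] rot [-0.0005, -0.8739, -0.0009] |q| [-25.5, 53.7, 50.9, 1.7, 125.5, -87.7] t 7.3
 shift cm [-1.284, 0.652, -4.536] rot [-0.0009, -1.5721, -0.0007] |q| [-25.5, 53.7, 50.9, 1.7, 125.5, -87.7] t 7.3
[ 0.44551769 -0.0281925  -3.24136494] [-0.32014909 -0.66911814 -0.01553619]
```

View pics/s4.png

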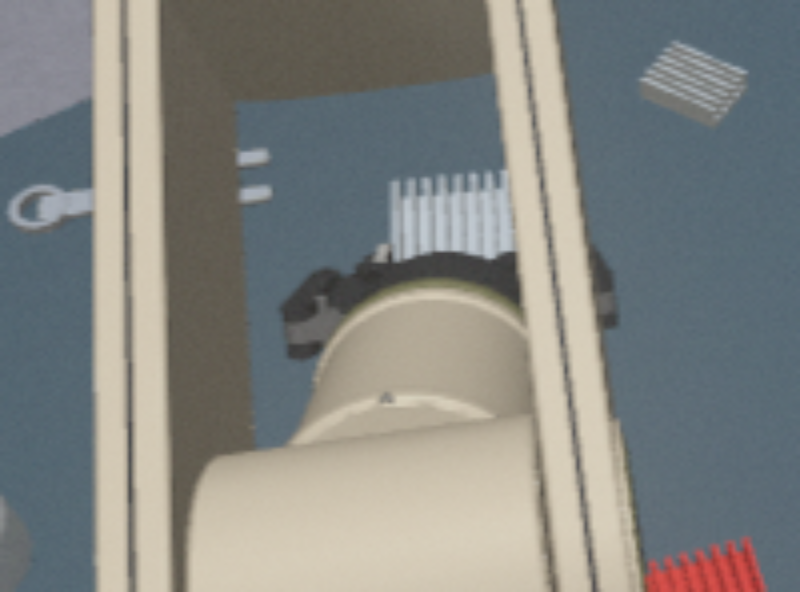

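```bash
python3 - <<'E'
from h import *
Rt=tool(62.5,40)
P,C,s=cur()
print((Rt.T@C).round(3).tolist())
for f,z in ((0.5,160),(1,130)):
    go(P+(np.array([564,-207,z])-P)*np.array([f,f,1]),Rt)
E
```

```text
[[-0.003, 0.002, 1.0], [-0.0, 1.0, -0.002], [-1.0, -0.0, -0.003]]
 shift cm [2.189, -0.116, -5.256] rot [-0.0012, -1.574, 0.0019] |q| [-25.5, 53.7, 51.0, 1.7, 125.4, -87.7] t 7.35
 shift cm [-1.802, -0.225, -5.358] rot [-0.0012, -1.574, 0.0019] |q| [-25.5, 53.7, 51.0, 1.7, 125.4, -87.7] t 7.35
```

```bash
python3 -m inch '[[[0.4,0,-0.5],[0,-0.03,0],0.6],[[0.9,0,-1.2],[0,-0.08,0],0.6],[[1.4,0,-2.2],[0,-0.15,0],0.6],[[1.8,-0.1,-3.2],[0,-0.23,0],0.6],[[2.1,-0.1,-4.1],[0,-0.32,0],0.6],[[2.2,-0.1,-4.8],[0,-0.41,0],0.6],[[2.2,-0.1,-5.2],[0,-0.5,0],0.6],[[2.2,-0.1,-5.3],[0,-0.6,0],0.6],[[2.2,-0.1,-5.3],[0,-0.7,0],0.6],[[2,-0.1,-5.3],[0,-0.8,0],0.6],[[1.7,-0.1,-5.3],[0,-0.9,0],0.6],[[1.3,-0.1,-5.3],[0,-1.0,0],0.6],[[0.8,-0.1,-5.3],[0,-1.1,0],0.6],[[0.3,-0.2,-5.3],[0,-1.2,0],0.6],[[-0.3,-0.2,-5.3],[0,-1.29,0],0.6],[[-0.8,-0.2,-5.3],[0,-1.38,0],0.6],[[-1.2,-0.2,-5.3],[0,-1.45,0],0.6],[[-1.5,-0.2,-5.3],[0,-1.52,0],0.6],[[-1.7,-0.2,-5.3],[-0.001,-1.555,0],0.6],[[-1.8,-0.2,-5.3],[-0.001,-1.571,0],0.6]]'
python3 - <<'E'
from h import *
import cv2
P,C,s=cur(); print(s["joint_pos"].round(1),s["qd"].round(1),s["wrist_torque"])
cv2.imwrite("pics/s5.png",cv2.resize(viewer.snapshot("scene")[150:360,130:330,::-1],None,fx=4,fy=2.8*1.0))
cv2.imwrite("pics/t5.png",cv2.resize(viewer.snapshot("top")[100:300,300:500,::-1],None,fx=3,fy=3))
E
```

```text
time: 9.35
tool_pos: [561.3, -205.4, 125.9]
tcp_rot: [-180.0, 39.5, 152.6]
ft_force: [0.2, -0.8, -3.3]
finger_gap: 60.9
[-23.6 -18.1 130.8  -5.2  28.  -82.4] [  0.3  -2.2   4.8  -3.4 -12.1   3.4] [ 0.29145293  0.56358073 -0.02611051]
```

View pics/s5.png

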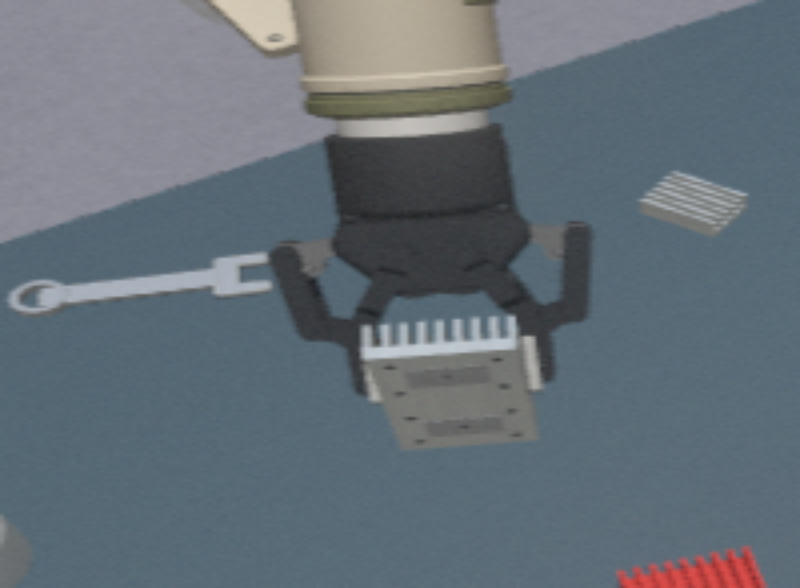

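View pics/t5.png

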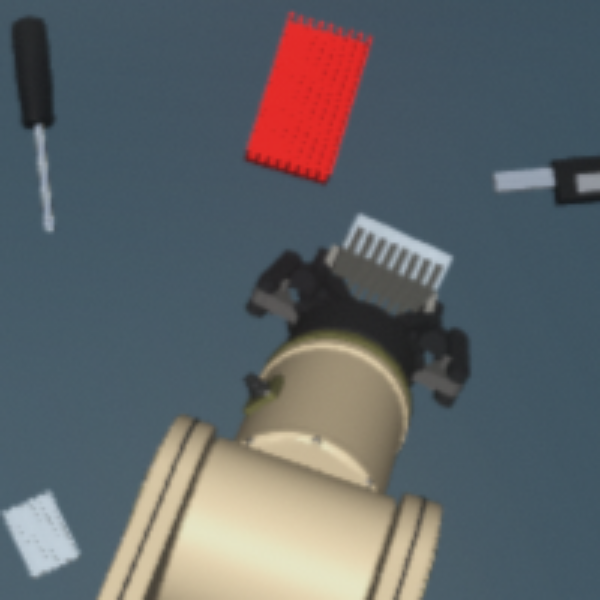

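```bash
python3 - <<'E'
from h import *
import cv2
im=cv2.imread("pics/s5.png")
P,C,s=cur(); d=C[:,2]; G=P-8*d
yaw=np.radians(-27.5)
obs=np.array([[365,358],[518,345],[402,450],[540,438]],float); obs=(obs+.5)/[4,2.8]-.5+[130,150]
# sink: local frame standing: X outward u (machined face at +X), Y left, Z up
u=np.array([np.cos(yaw),np.sin(yaw),0]); l=np.array([-u[1],u[0],0]); k=np.array([0,0,1.])
print("G",G)
def pts(v):
    c=v[:3]; t=v[3]; up=k*np.cos(t)+u*np.sin(t); out=u*np.cos(t)-k*np.sin(t)
    # face plane 12 out of centre
    return np.array([c+12*out+a*55*up+b*31*l for a,b in((1,-1),(1,1),(-1,-1),(-1,1))])
v0=np.r_[G+u*9.5,0]   # centre approx
print((proj("scene",pts(v0))-obs).round(1).tolist())
r_=least_squares(lambda v:np.r_[(proj("scene",pts(v))-obs).ravel(),(v[:3]-v0[:3])*.1],v0); print(r_.x-v0,np.degrees(r_.x[3]),r_.fun.round(1))
E
```

```text
G [ 557.63851177 -203.51338817  133.32957463]
[[0.3, 1.9], [0.3, 2.7], [0.8, 1.6], [0.4, 2.2]]
[-2.52839754e+00  9.22932082e-01  2.63720091e+00 -2.47534787e-03] -0.14182698559988566 [-0.2 -0.4 -0.1  0.4  0.4 -0.3 -0.   0.3 -0.3  0.1  0.3]
```

```bash
python3 -m inch '[[[0.2,0,0.25],[0,0,0],0.6],[[0.64,0,0.77],[0,0,0],0.6],[[1.3,0,1.55],[0,0,0],0.6],[[2.1,0,2.5],[0,0,0],0.6],[[2.9,0,3.5],[0,0,0],0.6],[[3.6,0,4.3],[0,0,0],0.6],[[4.0,0,4.9],[0,0,0],0.6],[[4.2,0,5.1],[0,0,0],0.6],[[4.2,0,5.1],[0,0,0],0.6],[[4.2,0,5.1],[0,0,0],0.6]]'
```

```text
time: 10.45
tool_pos: [564.3, -206.8, 63.8]
tcp_rot: [180.0, 39.8, 152.6]
ft_force: [-0.1, -0.5, -2.9]
finger_gap: 60.4
```

```bash
python3 -m inch '[[[0.2,0,0.25],[0,0,0],0.6],[[0.4,0,0.5],[0,0,0],0.6],[[0.53,0,0.65],[0,0,0],0.6],[[0.59,0,0.71],[0,0,0],0.6],[[0.59,0,0.71],[0,0,0],0.6]]'; python3 -m inch '[[[0.04,0,0.05],[0,0,0],0.6],[[0.08,0,0.1],[0,0,0],0.6],[[0.08,0,0.1],[0,0,0],0.6]]'
```

```text
time: 10.95
tool_pos: [563.7, -206.6, 53.7]
tcp_rot: [-180.0, 39.7, 152.6]
ft_force: [0.3, 0.2, -3.3]
finger_gap: 60.6
time: 11.25
tool_pos: [563.9, -206.6, 52.7]
tcp_rot: [-180.0, 39.8, 152.6]
ft_force: [-0.6, 0.6, -2.6]
finger_gap: 61.1
```

```bash
python3 -m inch '[[[0.04,0,0.05],[0,0,0],0.6],[[0.08,0,0.1],[0,0,0],0.6],[[0.08,0,0.1],[0,0,0],0.6]]'; python3 -m inch '[[[0.04,0,0.05],[0,0,0],0.6],[[0.08,0,0.1],[0,0,0],0.6],[[0.08,0,0.1],[0,0,0],0.6]]'
```

```text
time: 11.55
tool_pos: [563.8, -206.6, 51.3]
tcp_rot: [-180.0, 39.8, 152.6]
ft_force: [-0.2, -0.8, -2.9]
finger_gap: 61.0
time: 11.85
tool_pos: [564.2, -206.8, 50.5]
tcp_rot: [180.0, 39.8, 152.6]
ft_force: [-0.1, -1.0, -2.0]
finger_gap: 60.7
```

```bash
python3 -m inch '[[[0.04,0,0.05],[0,0,0],0.6],[[0.08,0,0.1],[0,0,0],0.6],[[0.08,0,0.1],[0,0,0],0.6]]'; python3 -m inch '[[[0.04,0,0.05],[0,0,0],0.6],[[0.06,0,0.08],[0,0,0],0.6],[[0.06,0,0.08],[0,0,0],0.6]]'
```

```text
time: 12.15
tool_pos: [565.1, -207.2, 50.5]
tcp_rot: [180.0, 39.9, 152.6]
ft_force: [-2.5, 1.3, 5.1]
finger_gap: 60.5
time: 12.45
tool_pos: [565.9, -207.5, 50.4]
tcp_rot: [180.0, 40.0, 152.6]
ft_force: [-4.8, 1.7, 9.6]
finger_gap: 60.7
```

```bash
python3 -m inch '[[[-0.06,0,-0.07],[0,0,0],0.6],[[-0.07,0,-0.08],[0,0,0],0.6],[[-0.07,0,-0.08],[0,0,0],0.6]]' 30; python3 - <<'E'
from h import *
import cv2
P,C,s=cur(); d=C[:,2]; print(P-8*d)
cv2.imwrite("pics/s6.png",cv2.resize(viewer.snapshot("scene")[220:340,170:310,::-1],None,fx=5,fy=5))
E
```

```text
time: 12.75
tool_pos: [565.2, -207.2, 50.4]
tcp_rot: [180.0, 39.9, 152.6]
ft_force: [2.0, -0.5, 5.0]
finger_gap: 60.7
[ 560.66478155 -204.85914548   56.56547282]
```

View pics/s6.png

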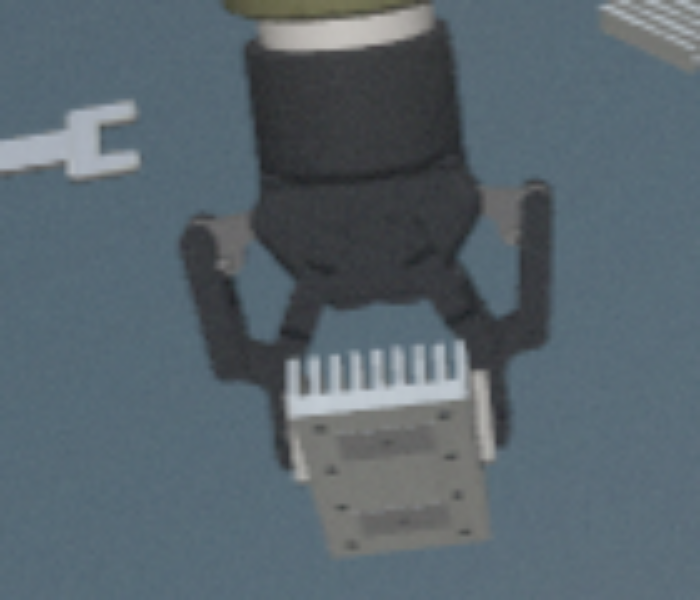

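```bash
python3 -m inch '[[[0,0,0],[0,0,0],0.74],[[0,0,0],[0,0,0],0.78],[[0,0,0],[0,0,0],0.85],[[0,0,0],[0,0,0],0.95],[[0,0,0],[0,0,0],1],[[0,0,0],[0,0,0],1],[[0,0,0],[0,0,0],1]]'; python3 - <<'E'
from h import *
import cv2
P,C,s=cur(); d=C[:,2]; print(P-8*d, s["qd"].round(1))
cv2.imwrite("pics/s7.png",cv2.resize(viewer.snapshot("scene")[220:340,170:310,::-1],None,fx=5,fy=5))
E
```

```text
time: 13.5
tool_pos: [564.0, -206.7, 48.9]
tcp_rot: [-180.0, 39.8, 152.6]
ft_force: [0.2, -0.5, -0.3]
finger_gap: 85.5
[ 559.47105409 -204.33267988   55.07843988] [-0.  -0.  -0.   0.1 -0.  -0.1]
```

View pics/s7.png

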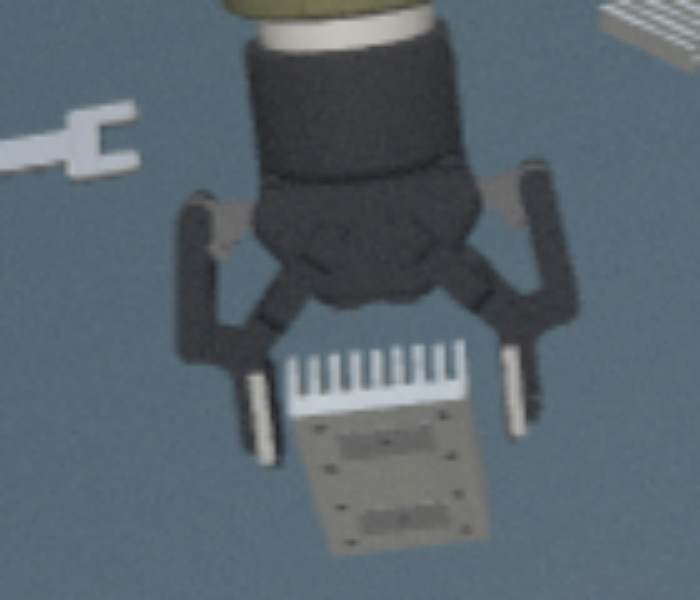

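```bash
python3 - <<'E'
from h import *
Rt=tool(62.6,-10); d=Rt[:,2]; C0=np.array([569.1,-209.3,58]); G2=C0+[0,0,27]
print(d)
go(G2+8*d-90*d,Rt); go(G2+8*d,Rt)
E
```

```text
[-0.15416752  0.07991285 -0.98480775]
 shift cm [-9.006, 0.001, -7.701] rot [0.0, 0.8687, 0.0] |q| [-23.6, -7.5, 131.9, -8.9, 16.1, -78.5] t 13.55
 shift cm [-2.134, 0.001, -1.889] rot [0.0, 0.8687, 0.0] |q| [-23.6, -7.5, 131.9, -8.9, 16.1, -78.5] t 13.55
```

```bash
python3 -m inch '[[[0,0,-1],[0,0,0],1],[[0,0,-3],[0,0,0],1],[[0,0,-6],[0,0,0],1],[[0,0,-9],[0,0,0],1],[[0,0,-12],[0,0,0],1],[[0,0,-14],[0,0.03,0],1],[[-1,0,-15],[0,0.12,0],1],[[-3,0,-15],[0,0.25,0],1],[[-5,0,-14],[0,0.38,0],1],[[-7,0,-12],[0,0.51,0],1],[[-9,0,-10],[0,0.64,0],1],[[-9,0,-8.5],[0,0.76,0],1],[[-9,0,-7.7],[0,0.85,0],1],[[-9,0,-7.7],[0,0.869,0],1],[[-9,0,-7.7],[0,0.869,0],1],[[-9,0,-7.7],[0,0.869,0],1]]'
python3 - <<'E'
from h import *
import cv2
Rt=tool(62.6,-10); d=Rt[:,2]; C0=np.array([569.1,-209.3,58]); G2=C0+[0,0,27]
go(G2+8*d,Rt)
cv2.imwrite("pics/s8.png",cv2.resize(viewer.snapshot("scene")[220:340,170:310,::-1],None,fx=5,fy=5))
cv2.imwrite("pics/t8.png",cv2.resize(viewer.snapshot("top")[130:270,340:480,::-1],None,fx=4,fy=4))
E
```

```text
time: 15.15
tool_pos: [581.9, -215.8, 167.3]
tcp_rot: [180.0, -9.8, 152.6]
ft_force: [0.2, 0.1, 1.1]
finger_gap: 85.8
 shift cm [0.022, -0.014, 9.157] rot [0.0, 0.004, 0.0002] |q| [-25.3, 22.3, 76.2, 0.4, 91.2, -87.9] t 15.15
```

View pics/s8.png

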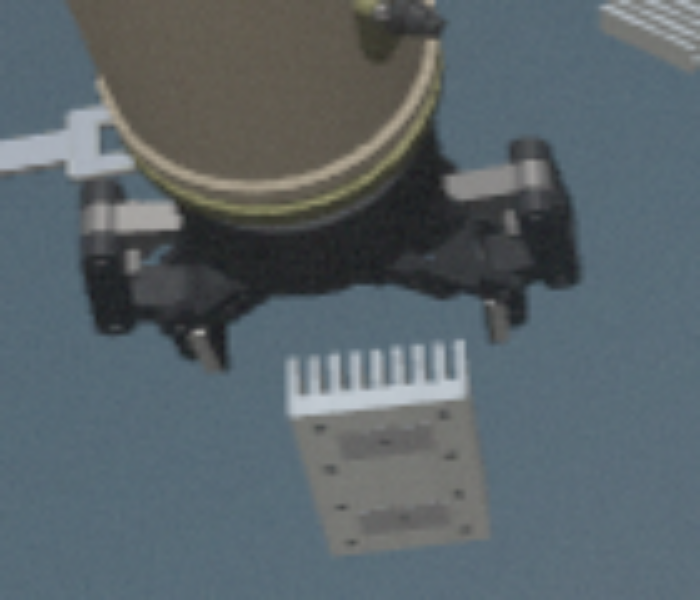

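View pics/t8.png

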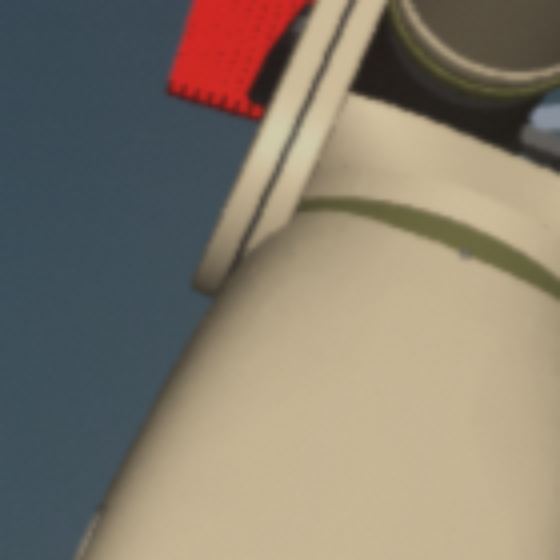

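```bash
python3 -m inch '[[[0,0,1],[0,0.004,0],1],[[0,0,2.5],[0,0.004,0],1],[[0,0,4],[0,0.004,0],1],[[0,0,5.5],[0,0.004,0],1],[[0,0,7],[0,0.004,0],1],[[0,0,8.2],[0,0.004,0],1],[[0,0,8.9],[0,0.004,0],1],[[0,0,9.15],[0,0.004,0],1],[[0,0,9.15],[0,0.004,0],1],[[0,0,9.15],[0,0.004,0],1]]'
python3 - <<'E'
from h import *
import cv2
Rt=tool(62.6,-10); d=Rt[:,2]; C0=np.array([569.1,-209.3,58]); G2=C0+[0,0,27]
go(G2+8*d,Rt)
cv2.imwrite("pics/s9.png",cv2.resize(viewer.snapshot("scene")[220:340,170:310,::-1],None,fx=5,fy=5))
E
```

```text
time: 16.25
tool_pos: [568.2, -208.8, 76.3]
tcp_rot: [180.0, -10.2, 152.6]
ft_force: [0.5, 0.1, 1.0]
finger_gap: 85.2
 shift cm [0.049, 0.002, -0.072] rot [0.0, -0.003, 0.0] |q| [-25.3, 25.2, 82.6, 0.4, 82.4, -87.9] t 16.25
```

View pics/s9.png

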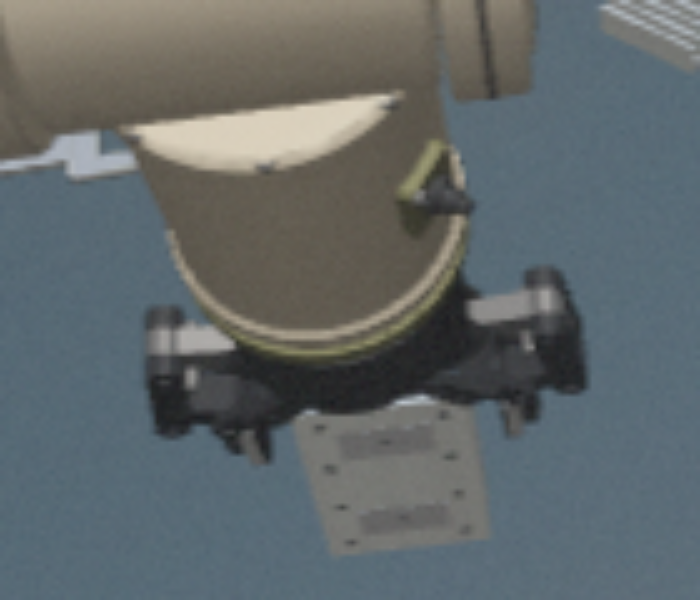

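```bash
python3 -m inch '[[[0.04,0,-0.05],[0,-0.002,0],0.9],[[0.04,0,-0.05],[0,-0.002,0],0.82],[[0.04,0,-0.05],[0,-0.002,0],0.78],[[0.04,0,-0.05],[0,-0.002,0],0.75],[[0.04,0,-0.05],[0,-0.002,0],0.72],[[0.04,0,-0.05],[0,-0.002,0],0.6],[[0.04,0,-0.05],[0,-0.002,0],0.6],[[0.04,0,-0.05],[0,-0.002,0],0.6]]' 25; python3 -m inch '[[[0,0,0],[0,0,0],0.6],[[0,0,0],[0,0,0],0.6]]' 70
python3 - <<'E'
from h import *
import cv2
P,C,s=cur(); print(P-8*C[:,2],s["tcp_rot"],s["wrist_torque"])
cv2.imwrite("pics/s10.png",cv2.resize(viewer.snapshot("scene")[220:340,170:310,::-1],None,fx=5,fy=5))
E
```

```text
time: 17.1
tool_pos: [567.4, -208.4, 76.3]
tcp_rot: [-180.0, -10.1, 152.6]
ft_force: [-1.3, 0.2, 2.0]
finger_gap: 61.7
time: 17.3
tool_pos: [567.5, -208.5, 76.5]
tcp_rot: [-180.0, -10.1, 152.6]
ft_force: [-0.7, -0.0, 4.0]
finger_gap: 61.4
[ 568.79379697 -209.18287592   84.40465791] [-179.99934843  -10.09344019  152.60081073] [ 0.05928725  0.02217283 -0.00259641]
```

View pics/s10.png

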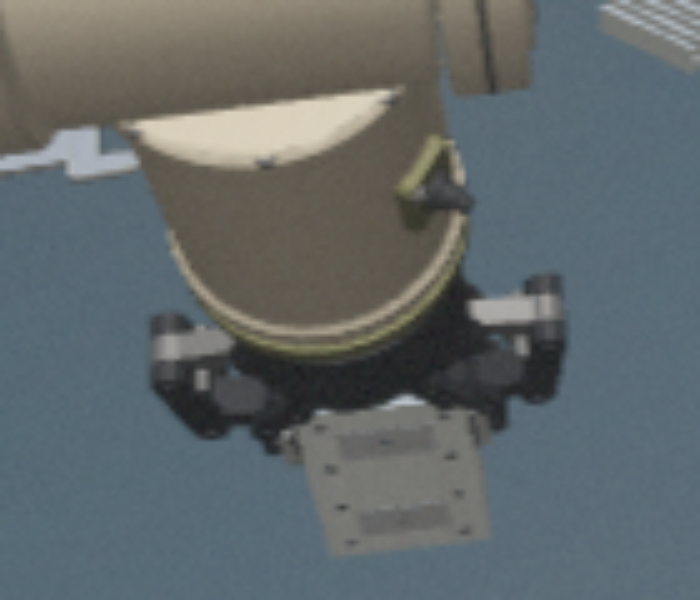

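```bash
cat > edges.py <<'E'
from h import *
import cv2
def edge(img,p0,p1,half=3,n=40,sign=0):
    """subpixel edge points near segment p0-p1 (pixels)"""
    g=cv2.GaussianBlur(img.astype(np.float32).sum(2),(0,0),.6)
    p0,p1=np.array(p0,float),np.array(p1,float); t=(p1-p0)/np.linalg.norm(p1-p0); nn=np.array([-t[1],t[0]])
    out=[]; s=np.arange(-half,half+.01,.2)
    for f in np.linspace(0.08,.92,n):
        c=p0+f*(p1-p0); q=(c+s[:,None]*nn).astype(np.float32)
        v=cv2.remap(g,q[:,0].reshape(1,-1),q[:,1].reshape(1,-1),cv2.INTER_CUBIC)[0]
        d=np.gradient(v); d=d*sign if sign else np.abs(d); d=np.clip(d-0.4*d.max(),0,None)
        i=np.argmax(d); w=d*(np.abs(np.arange(len(d))-i)<6)
        out.append(c+nn*(w@s)/w.sum())
    return np.array(out)
E
python3 - <<'E'
from edges import *
top=cv2.imread("pics/top0.png"); sc=cv2.imread("pics/scene0.png")
c,sn=np.cos(np.radians(50)),np.sin(np.radians(50))
D=lambda x,y,z:np.array([x*c+z*sn,y,-x*sn+z*c])
U=lambda p,o:unc(p,o)
o=(200,185);q=(345,165)
F=35.5+0.0
segs=[]
def add(cam,img,A,B,pa,pb,oo,h=2.5): segs.append((cam,A,B,edge(img,U(pa,oo),U(pb,oo),h)))
deck=[("top",top,D(-106,25,0),D(-106,-25,0),(120,343),(303,335),o),
("top",top,D(-106,25,0),D(0,25,0),(120,343),(166,165),o),
("top",top,D(-106,-25,0),D(0,-25,0),(303,335),(338,165),o),
("top",top,D(0,35,30),D(0,-35,30),(130,70),(363,63),o),
("scene",sc,D(-106,-25,0),D(-106,25,0),(202,147),(330,78),q),
("scene",sc,D(-106,25,0),D(0,25,0),(330,78),(430,375),q),
("scene",sc,D(-106,-25,0),D(0,-25,0),(202,147),(315,445),q),
("scene",sc,D(0,35,30),D(0,-35,30),(520,383),(365,483),q)]
S=[(a,A,B,edge(im,U(pa,oo),U(pb,oo),2)) for a,im,A,B,pa,pb,oo in deck]
def res(v,S,z0):
    out=[]
    for cam,A,B,E in S:
        a,b=proj(cam,np.array([Rz(v[2])@A,Rz(v[2])@B])+[v[0],v[1],z0]); t=(b-a)/np.linalg.norm(b-a)
        out.append(((E-a)@np.array([-t[1],t[0]])))
    return np.concatenate(out)
for nm,idx in (("all",range(8)),("top",range(4)),("scene",range(4,8))):
    r_=least_squares(res,[560,174,0],args=([S[i] for i in idx],43),loss="soft_l1",f_scale=.3); v=r_.x
    print(nm,v[:2].round(2),np.degrees(v[2]).round(2),[np.round(res(v,[S[i]],43).mean(),2) for i in idx])
foot=[("top",top,np.array([65,-45,8.]),np.array([-65,-45,8.]),(425,100),(425,500),o),("top",top,np.array([-65,45,8.]),np.array([-65,-45,8.]),(140,515),(415,508),o)]
S2=[(a,A,B,edge(im,U(pa,oo),U(pb,oo),2)) for a,im,A,B,pa,pb,oo in foot]
for z in (0,3):
    r_=least_squares(res,[524,172,0],args=(S2,z)); print("foot",r_.x[:2],np.degrees(r_.x[2]), [np.round(res(r_.x,[k],z).std(),2) for k in S2])
E
```

```text
all [560.08 173.51] 0.25 [np.float64(2.02), np.float64(-0.09), np.float64(0.19), np.float64(-0.74), np.float64(-1.52), np.float64(-0.22), np.float64(0.05), np.float64(-1.02)]
top [557.7  174.32] 0.74 [np.float64(0.81), np.float64(-0.2), np.float64(0.2), np.float64(-1.86)]
scene [560.93 172.99] -0.23 [np.float64(-1.84), np.float64(-0.09), np.float64(0.09), np.float64(-0.67)]
foot [523.75671986 171.62821116] 0.5578966960133568 [np.float64(0.09), np.float64(0.25)]
foot [523.33474007 171.27858174] 0.5578966967346586 [np.float64(0.09), np.float64(0.25)]
```

```bash
cat > place.py <<'E'
from h import *
O=np.array([560,173.3,43.]); PHI=0.4
# B frame at regrasp (standing)
Gm=np.array([568.79,-209.18,84.40]); Ct=R.from_euler("xyz",[-180,-10.09,152.60],degrees=True).as_matrix()
ya=np.radians(-27.4); u=np.array([np.cos(ya),np.sin(ya),0]);k=np.array([0,0,1.]); l=np.array([-u[1],u[0],0])
B0=np.c_[-k,l,u]; C0=np.array([Gm[0],Gm[1],58])+0.3*u
TCPm=Gm+8*Ct[:,2]
rB=B0.T@(TCPm-C0); RB=B0.T@Ct     # tool in body frame
def deckR(phi=None):
    phi=PHI if phi is None else phi
    c,s=np.cos(np.radians(50)),np.sin(np.radians(50))
    return Rz(np.radians(phi))@np.array([[c,0,s],[0,1,0],[-s,0,c]])
def seat(x,y,z,phi=None,extra=0):
    """TCP pose for sink centre at deck coords"""
    A=deckR(phi); c=O+A@np.array([x,y,z]); A=A@R.from_euler("y",extra,degrees=True).as_matrix(); return c+A@rB, A@RB
def now(verbose=1):
    P,C,s=cur(); A=C@RB.T; c=P-A@rB; Dk=deckR(); 
    print("sink in deck:",(Dk.T@(c-O)).round(1),"rot",np.degrees(R.from_matrix(Dk.T@A).as_rotvec()).round(2),"F",s["ft_force"].round(1),"Fdeck",(Dk.T@s["ft_force"]).round(1),"t",round(s["time"],2))
E
python3 - <<'E'
from place import *
from ik import IK
now()
for a in ((-55,0,12),(-70,0,52),(-90,0,100)):
    p,Rt=seat(*a); q,e=IK(p,Rt,[20,-10,125,-10,45,-70]); print(a,p.round(1),Rt[:,2].round(2),round(e,2),q.round(0))
go(*seat(-90,0,100))
P,C,s=cur(); go(P+[0,0,170],C)
E
```

```text
sink in deck: [  -7.4 -382.6   14.5] rot [26.65 39.21 -9.7 ] F [0.1 0.  4.4] Fdeck [-3.3  0.   2.9] t 17.35
(-55, 0, 12) [520.6 173.  105.9] [ 0.5   0.   -0.87] 0.0 [ 19. -18. 129. -14.  41. -63.]
(-70, 0, 52) [541.6 173.2 143.1] [ 0.5   0.   -0.87] 0.0 [ 18. -18. 124. -12.  45. -66.]
(-90, 0, 100) [565.5 173.3 189.3] [ 0.5   0.   -0.87] 0.0 [ 17. -17. 119. -11.  50. -69.]
 shift cm [19.45, 33.809, -7.995] rot [-0.0851, -0.6843, -0.4876] |q| [-25.3, 25.0, 82.8, 0.4, 82.3, -87.9] t 17.35
 shift cm [2.981, 0.0, -16.737] rot [0.0, 0.0, 0.0] |q| [-25.3, 25.0, 82.8, 0.4, 82.3, -87.9] t 17.35
```

```bash
python3 -m inch '[[[0.03,0,-0.15],[0,0,0],0.6],[[0.09,0,-0.5],[0,0,0],0.6],[[0.21,0,-1.2],[0,0,0],0.6],[[0.41,0,-2.3],[0,0,0],0.6],[[0.68,0,-3.8],[0,0,0],0.6],[[1.0,0,-5.6],[0,0,0],0.6],[[1.36,0,-7.6],[0,0,0],0.6],[[1.71,0,-9.6],[0,0,0],0.6],[[2.05,0,-11.5],[0,0,0],0.6],[[2.34,0,-13.1],[0,0,0],0.6],[[2.55,0,-14.3],[0,0,0],0.6],[[2.68,0,-15.0],[0,0,0],0.6],[[2.73,0,-15.3],[0,0,0],0.6],[[2.73,0,-15.3],[0,0,0],0.6]]'
python3 - <<'E'
from place import *
import cv2
now()
P,C,s=cur(); p,Rt=seat(-90,0,100); go(p+[0,0,20],Rt); print(P,s["ft_force"],s["wrist_torque"])
cv2.imwrite("pics/s11.png",cv2.resize(viewer.snapshot("scene")[100:340,100:420,::-1],None,fx=2.5,fy=2.5))
E
```

```text
time: 18.75
tool_pos: [567.3, -208.4, 231.4]
tcp_rot: [-180.0, -10.1, 152.6]
ft_force: [0.4, -0.2, -2.5]
finger_gap: 61.3
sink in deck: [-126.2 -382.5  113.9] rot [26.66 39.25 -9.69] F [ 0.4 -0.2 -2.5] Fdeck [ 2.2 -0.2 -1.3] t 18.75
 shift cm [17.055, 33.81, 5.298] rot [-0.085, -0.6851, -0.4877] |q| [-25.3, 18.1, 74.8, 0.4, 97.3, -87.8] t 18.75
[ 567.28824663 -208.38705158  231.43274577] [ 0.43600251 -0.2152172  -2.48097154] [-0.02805128 -0.07060568 -0.03537264]
```

View pics/s11.png

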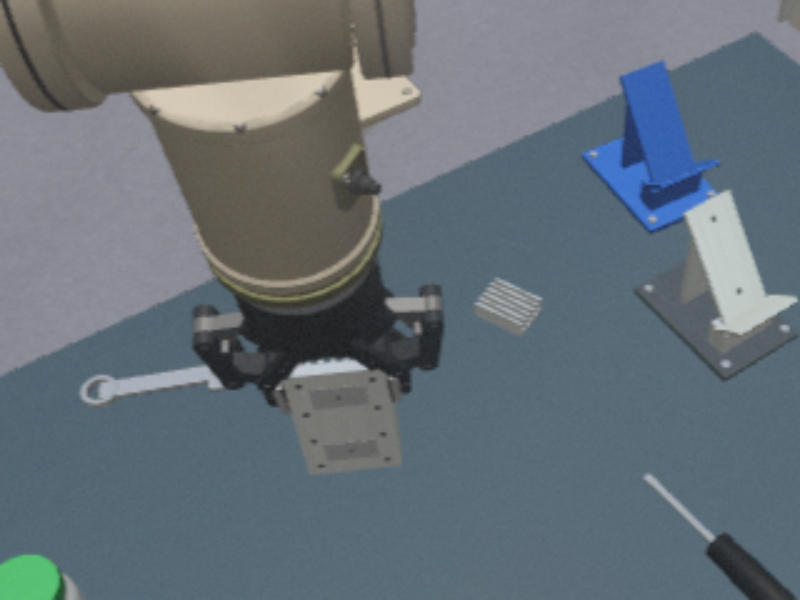

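```bash
python3 -m inch '[[[0.1,0.2,0],[0,-0.003,-0.002],0.6],[[0.3,0.7,0.1],[-0.002,-0.014,-0.01],0.6],[[0.85,1.7,0.25],[-0.004,-0.034,-0.024],0.6],[[1.5,3.0,0.5],[-0.008,-0.062,-0.044],0.6],[[2.4,4.7,0.75],[-0.012,-0.096,-0.068],0.6],[[3.4,6.8,1.05],[-0.017,-0.137,-0.098],0.6],[[4.6,9.1,1.4],[-0.023,-0.185,-0.132],0.6],[[5.8,11.5,1.8],[-0.029,-0.233,-0.166],0.6],[[7.1,14.2,2.2],[-0.036,-0.288,-0.205],0.6],[[8.5,16.9,2.65],[-0.043,-0.343,-0.244],0.6],[[9.9,19.6,3.1],[-0.049,-0.397,-0.283],0.6],[[11.2,22.3,3.5],[-0.056,-0.452,-0.322],0.6],[[12.4,24.7,3.9],[-0.062,-0.5,-0.356],0.6],[[13.6,27.0,4.2],[-0.068,-0.548,-0.39],0.6],[[14.6,29.1,4.55],[-0.073,-0.589,-0.419],0.6],[[15.5,30.8,4.8],[-0.077,-0.623,-0.444],0.6],[[16.2,32.1,5.0],[-0.081,-0.651,-0.463],0.6],[[16.7,33.1,5.2],[-0.083,-0.671,-0.478],0.6],[[16.95,33.6,5.3],[-0.085,-0.681,-0.485],0.6],[[17.05,33.8,5.3],[-0.085,-0.685,-0.488],0.6]]'
python3 - <<'E'
from place import *
import cv2
now(); go(*seat(-72,0,52))
cv2.imwrite("pics/s12.png",cv2.resize(viewer.snapshot("scene")[100:290,300:540,::-1],None,fx=3,fy=3))
cv2.imwrite("pics/t12.png",cv2.resize(viewer.snapshot("top")[100:280,160:340,::-1],None,fx=3.3,fy=3.3))
E
```

```text
time: 20.8
tool_pos: [565.1, 173.6, 208.8]
tcp_rot: [-180.0, 29.9, -179.5]
ft_force: [0.1, -0.2, -3.2]
finger_gap: 61.2
sink in deck: [-105.2    0.3  112.2] rot [-0.07  0.03  0.02] F [ 0.1 -0.2 -3.2] Fdeck [ 2.5 -0.2 -2. ] t 20.8
 shift cm [5.339, -0.02, 4.329] rot [0.0002, -0.0006, 0.0012] |q| [17.0, -17.8, 117.5, -10.4, 51.9, -69.1] t 20.8
```

View pics/s12.png

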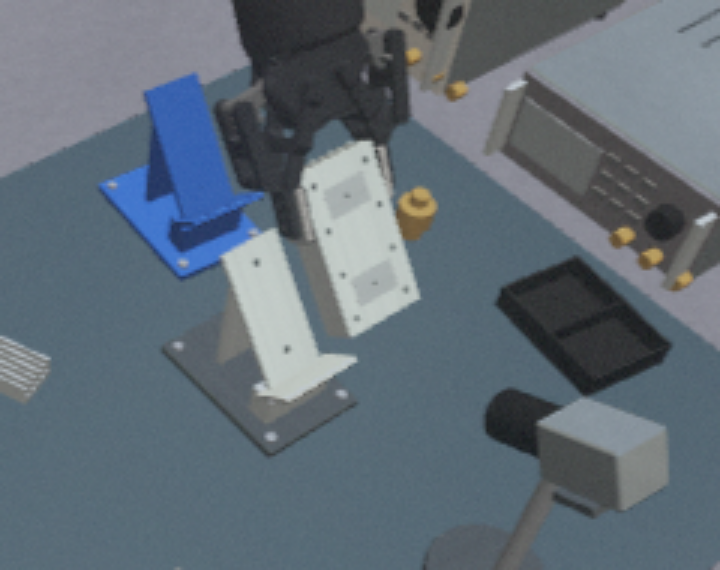

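View pics/t12.png

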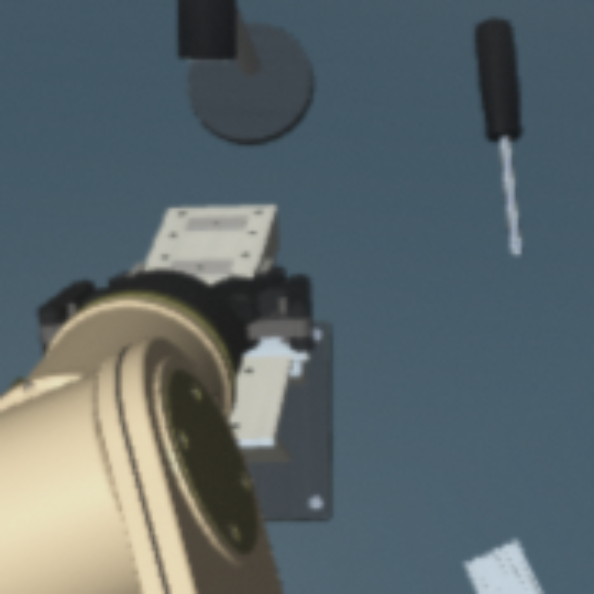

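```bash
python3 -m inch '[[[0.2,0,0.15],[0,0,0],0.6],[[0.6,0,0.5],[0,0,0],0.6],[[1.2,0,1.0],[0,0,0],0.6],[[2.0,0,1.6],[0,0,0],0.6],[[2.8,0,2.3],[0,0,0],0.6],[[3.6,0,2.9],[0,0,0],0.6],[[4.3,0,3.5],[0,0,0],0.6],[[4.9,-0.02,4.0],[0,0,0.001],0.6],[[5.2,-0.02,4.25],[0,0,0.001],0.6],[[5.34,-0.02,4.33],[0,0,0.001],0.6],[[5.34,-0.02,4.33],[0,0,0.001],0.6]]'
python3 - <<'E'
from place import *
import cv2
now(); go(*seat(-70,0,24)); 
cv2.imwrite("pics/s13.png",cv2.resize(viewer.snapshot("scene")[130:250,340:460,::-1],None,fx=5,fy=5))
cv2.imwrite("pics/t13.png",cv2.resize(viewer.snapshot("top")[160:280,180:300,::-1],None,fx=5,fy=5))
E
```

```text
time: 22.0
tool_pos: [540.9, 172.9, 145.3]
tcp_rot: [180.0, 29.9, -179.6]
ft_force: [-0.9, -0.0, -3.3]
finger_gap: 61.3
sink in deck: [-72.1  -0.3  52.8] rot [ 0.03 -0.01  0.  ] F [-0.9 -0.  -3.3] Fdeck [ 1.9 -0.  -2.8] t 22.0
 shift cm [2.802, 0.026, 0.71] rot [0.0001, 0.0003, -0.0006] |q| [17.9, -17.8, 124.5, -12.2, 45.2, -66.0] t 22.0
```

View pics/s13.png

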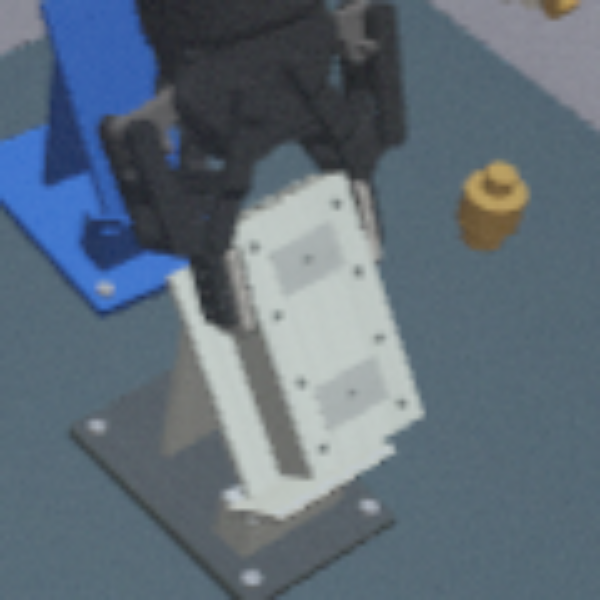

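View pics/t13.png

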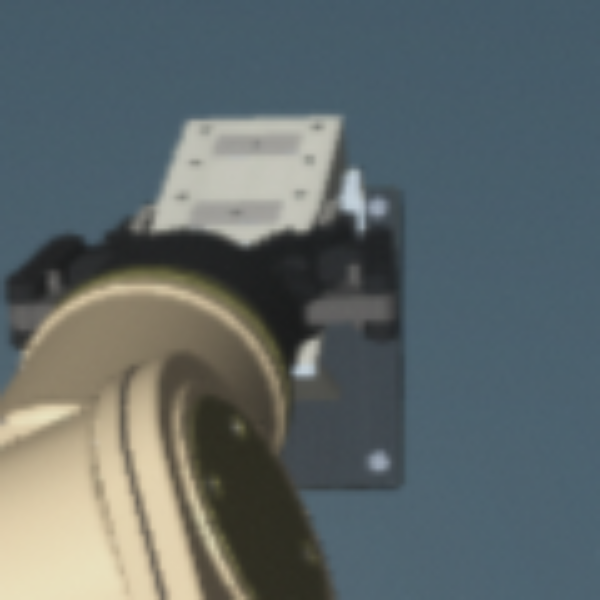

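```bash
python3 - <<'E'
from place import *
P,C,s=cur(); A=C@RB.T; c=P-A@rB
W=lambda x,y,z:c+A@np.array([x,y,z])
o=lambda p,oo:(np.array(p)+.5)/5-.5+np.array(oo)
ob=[("top",W(55,31,12),o((190,120),(180,160))),("top",W(55,-31,12),o((344,117),(180,160))),
("scene",W(55,31,12),o((424,413),(340,130))),("scene",W(55,-31,12),o((312,478),(340,130))),("scene",W(-55,31,12),o((348,175),(340,130))),("scene",W(-55,-31,12),o((240,215),(340,130)))]
for n,w,p in ob: print(n,(p-proj(n,w)[0]).round(2))
def f(v):
    dc=c+v[:3]; B=R.from_rotvec([0,0,v[3]]).as_matrix()
    return np.r_[np.concatenate([p-proj(n,c+v[:3]+B@(w-c))[0] for n,w,p in ob]), v[:3]*.05]
r_=least_squares(f,[0,0,0,0]); print(r_.x[:3],np.degrees(r_.x[3]),r_.fun.round(2))
E
```

```text
top [0.92 0.89]
top [0.82 1.06]
scene [-0.92 -1.38]
scene [-1.52 -1.27]
scene [-0.39 -0.37]
scene [ 1.01 -4.47]
[-2.60739882  0.34794528  3.19319839] -2.6661665050346084 [ 0.37  0.75  0.2  -0.48 -0.23 -0.38  0.17  0.62 -0.85  1.4   1.5  -1.82
 -0.13  0.02  0.16]
```

```bash
python3 -m inch '[[[0.3,0.02,0.1],[0,0,0],0.6],[[0.8,0.05,0.2],[0,0,0],0.6],[[1.4,0.1,0.35],[0,0,0],0.6],[[2.0,0.13,0.5],[0,0,0],0.6],[[2.4,0.15,0.62],[0,0,0],0.6],[[2.6,0.15,0.67],[0,0,0],0.6],[[2.6,0.15,0.67],[0,0,0],0.6]]'
python3 - <<'E'
from place import *
import cv2
now(); go(*seat(-66,0,14)); 
cv2.imwrite("pics/s14.png",cv2.resize(viewer.snapshot("scene")[150:240,360:450,::-1],None,fx=6.6,fy=6.6,interpolation=cv2.INTER_CUBIC))
cv2.imwrite("pics/t14.png",cv2.resize(viewer.snapshot("top")[160:260,190:290,::-1],None,fx=6,fy=6,interpolation=cv2.INTER_CUBIC))
E
```

```text
time: 22.8
tool_pos: [521.3, 174.2, 126.1]
tcp_rot: [180.0, 29.9, -179.6]
ft_force: [-0.1, 0.2, -2.5]
finger_gap: 61.5
sink in deck: [-70.    1.2  25.5] rot [ 0.02  0.02 -0.  ] F [-0.1  0.2 -2.5] Fdeck [ 1.9  0.2 -1.7] t 22.8
 shift cm [1.061, -0.118, 0.593] rot [0.0, -0.0003, -0.0004] |q| [19.0, -19.5, 127.9, -13.3, 43.8, -64.0] t 22.8
```

View pics/s14.png

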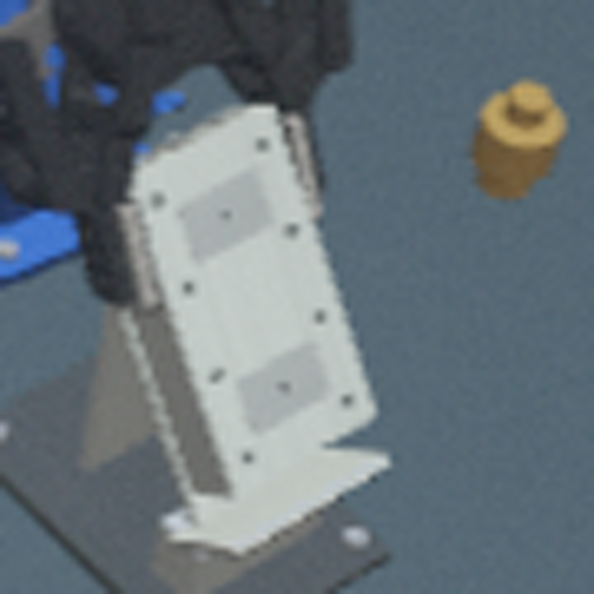

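View pics/t14.png

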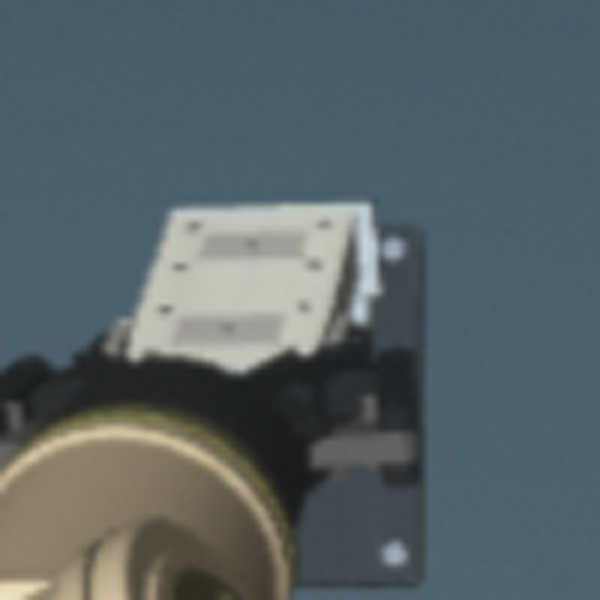

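```bash
python3 -m inch '[[[0.2,0,0.1],[0,0,0],0.6],[[0.45,0,0.25],[0,0,0],0.6],[[0.75,0,0.42],[0,0,0],0.6],[[0.95,0,0.54],[0,0,0],0.6],[[1.03,0,0.58],[0,0,0],0.6],[[1.03,0,0.58],[0,0,0],0.6]]'
python3 - <<'E'
from place import *
import cv2
now(); go(*seat(-66,1.2,10)); 
cv2.imwrite("pics/s15.png",cv2.resize(viewer.snapshot("scene")[150:240,360:450,::-1],None,fx=6.6,fy=6.6,interpolation=cv2.INTER_CUBIC))
cv2.imwrite("pics/t15.png",cv2.resize(viewer.snapshot("top")[160:260,190:290,::-1],None,fx=6,fy=6,interpolation=cv2.INTER_CUBIC))
E
```

```text
time: 23.5
tool_pos: [515.4, 174.1, 116.0]
tcp_rot: [180.0, 29.9, -179.6]
ft_force: [-0.1, 0.3, -2.8]
finger_gap: 61.2
sink in deck: [-66.    1.1  14.5] rot [ 0.03  0.02 -0.01] F [-0.1  0.3 -2.8] Fdeck [ 2.1  0.3 -1.8] t 23.5
 shift cm [0.44, 0.008, 0.081] rot [-0.0001, -0.0003, -0.0006] |q| [19.3, -19.6, 129.1, -13.8, 42.7, -63.3] t 23.5
```

View pics/s15.png

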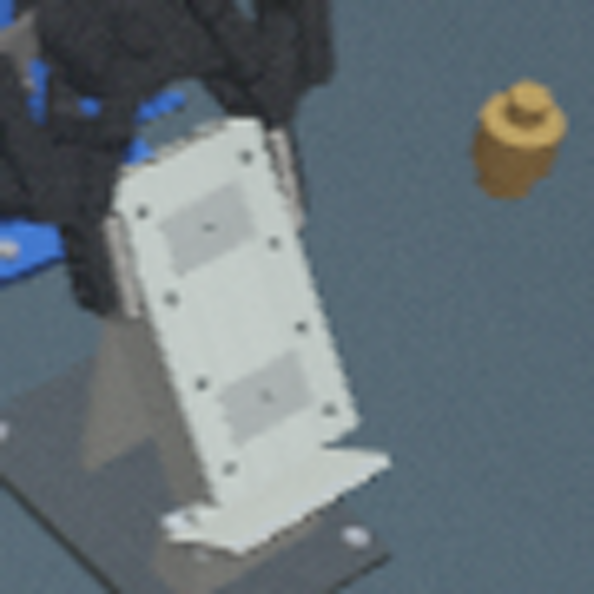

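View pics/t15.png

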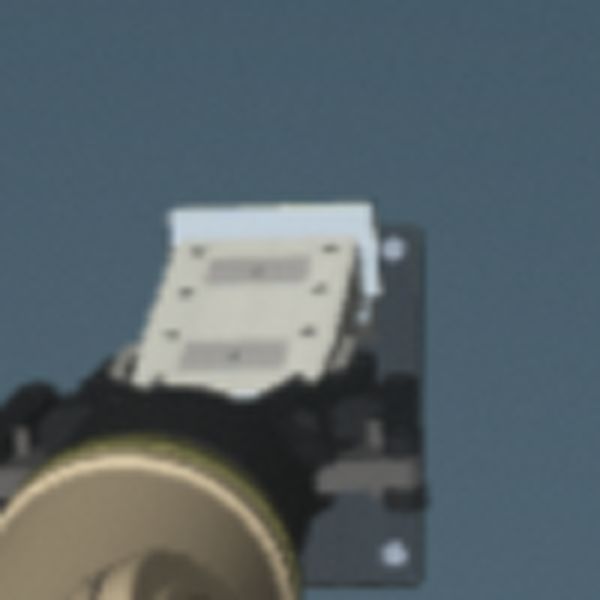

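```bash
python3 -m inch '[[[0.08,0,0.015],[0,0,0],0.6],[[0.15,0,0.03],[0,0,0],0.6],[[0.15,0,0.03],[0,0,0],0.6]]'; python3 -m inch '[[[0.05,0,0.01],[0,0,0],0.6],[[0.1,0,0.02],[0,0,0],0.6],[[0.1,0,0.02],[0,0,0],0.6]]'
python3 - <<'E'
from place import *
now()
E
```

```text
time: 23.9
tool_pos: [514.5, 174.1, 115.3]
tcp_rot: [180.0, 29.9, -179.6]
ft_force: [0.4, -1.2, -2.8]
finger_gap: 61.5
time: 24.2
tool_pos: [514.3, 174.2, 115.3]
tcp_rot: [180.0, 30.0, -179.6]
ft_force: [4.1, -0.7, -1.7]
finger_gap: 61.6
sink in deck: [-66.2   1.2  13.2] rot [ 0.04 -0.09  0.  ] F [ 4.1 -0.7 -1.7] Fdeck [ 3.9 -0.7  2.1] t 24.2
```

```bash
python3 -m inch '[[[-0.04,0,-0.01],[0,0,0],0.6],[[-0.08,0,-0.015],[0,0,0],0.6],[[-0.08,0,-0.015],[0,0,0],0.6]]'
python3 - <<'E'
from place import *
import cv2
now(); 
s=viewer.snapshot("scene")[:,:,::-1];t=viewer.snapshot("top")[:,:,::-1]
cv2.imwrite("pics/s16full.png",s);cv2.imwrite("pics/t16full.png",t)
cv2.imwrite("pics/s16.png",cv2.resize(s[195:240,380:425],None,fx=13,fy=13,interpolation=cv2.INTER_CUBIC))
cv2.imwrite("pics/t16.png",cv2.resize(t[185:225,210:260],None,fx=14,fy=14,interpolation=cv2.INTER_CUBIC))
E
```

```text
time: 24.5
tool_pos: [514.4, 174.2, 115.3]
tcp_rot: [180.0, 29.9, -179.6]
ft_force: [1.3, -1.1, 0.0]
finger_gap: 61.0
sink in deck: [-66.1   1.2  13.2] rot [ 0.04 -0.01 -0.  ] F [ 1.3 -1.1  0. ] Fdeck [ 0.8 -1.1  1. ] t 24.5
```

View pics/s16.png

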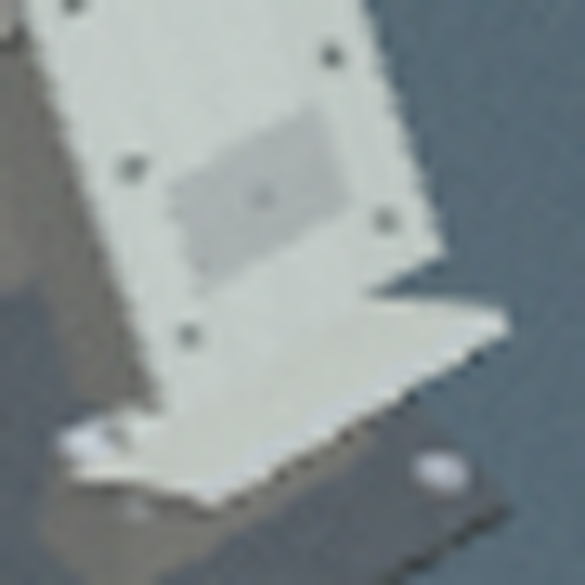

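View pics/t16.png

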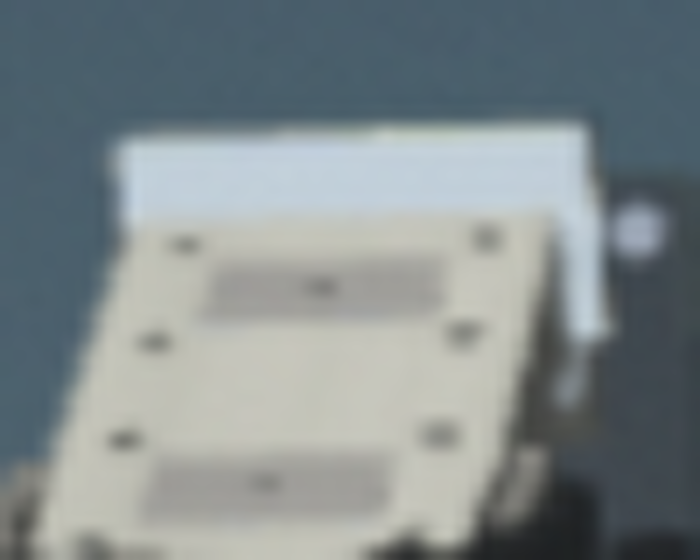

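```bash
python3 - <<'E'
from place import *
o=lambda p:(np.array(p)+.5)/14-.5+np.array([210,185])
def w(v,P): # v: ox,oy,phi
    return np.array([v[0],v[1],43])+deckR(v[2])@np.array(P)
L=[((0,35,30),(120,140)),((0,-35,30),(590,127))]
r_=least_squares(lambda v:np.concatenate([proj("top",w(v,P))[0]-o(p) for P,p in L]),[560,173,0]); v=r_.x;print("ledge",v,r_.fun.round(2))
S=[((-11.1,31,24.4),(130,222)),((-11.1,-31,24.4),(552,213)),]
q=least_squares(lambda q:np.concatenate([proj("top",w(v,np.array([P[0]+q[0]+ -q[2]*P[1],P[1]+q[1],P[2]])))[0]-o(p) for P,p in S]),[0,0,0]);print("sink rel dx dy rot",q.x[:2],np.degrees(q.x[2]),q.fun.round(2))
# scene
o=lambda p:(np.array(p)+.5)/13-.5+np.array([380,195])
L=[((0,35,30),(510,322)),((0,-35,30),(215,498))]
r_=least_squares(lambda v:np.concatenate([proj("scene",w(v,P))[0]-o(p) for P,p in L]),[560,173,0]); v=r_.x;print("ledge",v,r_.fun.round(2))
S=[((-11.1,31,24.4),(440,250)),((-11.1,-31,24.4),(160,405)),]
q=least_squares(lambda q:np.concatenate([proj("scene",w(v,np.array([P[0]+q[0]+ -q[2]*P[1],P[1]+q[1],P[2]])))[0]-o(p) for P,p in S]),[0,0,0]);print("sink rel",q.x[:2],np.degrees(q.x[2]),q.fun.round(2))
E
```

```text
ledge [5.61093634e+02 1.73205128e+02 5.20918596e-01] [-0.18 -0.    0.18 -0.  ]
sink rel dx dy rot [-5.35547925  0.55190326] -0.9447471827737227 [-0.07 -0.02  0.07  0.02]
ledge [561.35011045 175.17581627   1.2356683 ] [ 0.42 -0.48 -0.41  0.44]
sink rel [-5.12813494 -2.61439206] -1.863448028208801 [-0.14  0.05  0.14 -0.05]
```

```bash
python3 - <<'E'
from place import *
P,C,s=cur(); Dk=deckR(); print("1cm downslope in tool",(C.T@Dk[:,0]).round(3),"1cm out",(C.T@Dk[:,2]).round(3)); now()
E
python3 -m inch '[[[-0.03,0,0.14],[0,0,0],0.6],[[-0.07,0,0.36],[0,0,0],0.6],[[-0.11,0,0.6],[0,0,0],0.6],[[-0.14,0,0.75],[0,0,0],0.6],[[-0.15,0,0.8],[0,0,0],0.6],[[-0.15,0,0.8],[0,0,0],0.6]]'
python3 - <<'E'
from place import *
now()
E
```

```text
1cm downslope in tool [-0.175  0.     0.985] 1cm out [-0.985  0.001 -0.175]
sink in deck: [-66.1   1.2  13.2] rot [ 0.04 -0.01 -0.  ] F [ 1.2 -0.  -0.4] Fdeck [ 1.1 -0.   0.6] t 24.6
time: 25.2
tool_pos: [519.8, 174.2, 108.9]
tcp_rot: [180.0, 29.9, -179.6]
ft_force: [4.3, 0.6, -2.2]
finger_gap: 61.6
sink in deck: [-57.8   1.2  13.2] rot [ 0.04 -0.01 -0.  ] F [ 4.3  0.6 -2.2] Fdeck [4.4 0.6 1.9] t 25.2
```

```bash
python3 -m inch '[[[-0.02,0,0.05],[0,0,0],0.6],[[-0.03,0,0.1],[0,0,0],0.6],[[-0.03,0,0.1],[0,0,0],0.6]]';python3 -m inch '[[[-0.01,0,0.05],[0,0,0],0.6],[[-0.02,0,0.1],[0,0,0],0.6],[[-0.02,0,0.1],[0,0,0],0.6]]';
python3 - <<'E'
from place import *
now()
E
python3 -m inch '[[[-0.01,0,0.05],[0,0,0],0.6],[[-0.02,0,0.1],[0,0,0],0.6],[[-0.02,0,0.1],[0,0,0],0.6]]'
python3 - <<'E'
from place import *
now()
E
```

```text
time: 25.5
tool_pos: [520.4, 174.2, 108.2]
tcp_rot: [180.0, 29.9, -179.6]
ft_force: [2.0, -0.8, -1.4]
finger_gap: 61.3
time: 25.8
tool_pos: [521.1, 174.2, 107.4]
tcp_rot: [180.0, 29.9, -179.6]
ft_force: [2.0, 0.4, -1.2]
finger_gap: 61.3
sink in deck: [-55.8   1.1  13.3] rot [ 0.04 -0.   -0.01] F [ 2.   0.4 -1.2] Fdeck [2.2 0.4 0.7] t 25.8
time: 26.1
tool_pos: [521.7, 174.2, 106.6]
tcp_rot: [180.0, 29.9, -179.6]
ft_force: [2.1, -0.6, -1.9]
finger_gap: 61.4
sink in deck: [-54.8   1.1  13.3] rot [ 0.04  0.   -0.01] F [ 2.1 -0.6 -1.9] Fdeck [ 2.8 -0.6  0.4] t 26.1
```

```bash
for i in 1 2; do python3 -m inch '[[[-0.01,0,0.05],[0,0,0],0.6],[[-0.02,0,0.1],[0,0,0],0.6],[[-0.02,0,0.1],[0,0,0],0.6]]' | grep -E 'ft|time'; done
python3 - <<'E'
from place import *
import cv2
now()
s=viewer.snapshot("scene")[:,:,::-1];t=viewer.snapshot("top")[:,:,::-1]
cv2.imwrite("pics/s17.png",cv2.resize(s[195:240,380:425],None,fx=13,fy=13,interpolation=cv2.INTER_CUBIC))
cv2.imwrite("pics/t17.png",cv2.resize(t[185:225,210:260],None,fx=14,fy=14,interpolation=cv2.INTER_CUBIC))
E
```

```text
time: 26.4
ft_force: [-11.7, -3.4, 9.2]
time: 26.7
ft_force: [-32.9, -6.1, 28.8]
sink in deck: [-54.2   1.2  13.5] rot [ 0.03  0.09 -0.05] F [-32.9  -6.1  28.8] Fdeck [-43.2  -5.9  -6.8] t 26.7
```

View pics/s17.png

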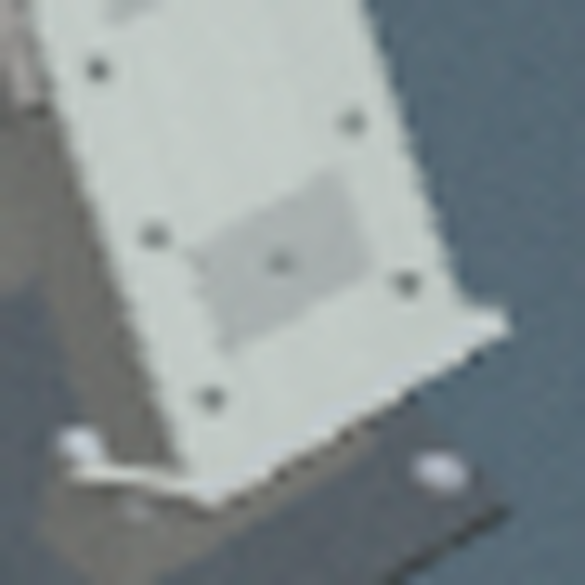

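View pics/t17.png

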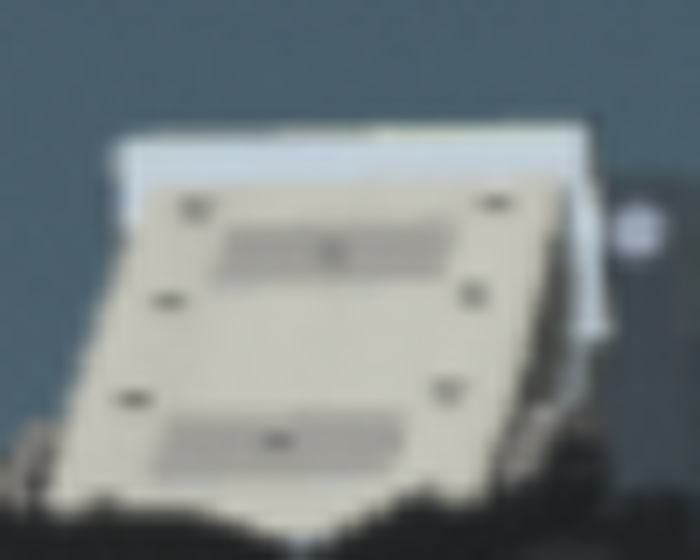

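```bash
python3 -m inch '[[[0.01,0,-0.06],[0,0,0],0.6],[[0.02,0,-0.12],[0,0,0],0.6],[[0.025,-0.04,-0.18],[0,0,0],0.6],[[0.025,-0.08,-0.18],[0,0,0],0.6],[[0.025,-0.08,-0.18],[0,0,0],0.6]]'
python3 - <<'E'
from place import *
now()
E
```

```text
time: 27.3
tool_pos: [521.9, 173.3, 106.4]
tcp_rot: [180.0, 29.9, -179.6]
ft_force: [0.4, -0.4, -1.7]
finger_gap: 61.2
sink in deck: [-54.5   0.3  13.2] rot [ 0.04  0.01 -0.01] F [ 0.4 -0.4 -1.7] Fdeck [ 1.6 -0.5 -0.8] t 27.3
```

Now lower again lightly onto the ledge.

```bash
python3 -m inch '[[[-0.01,0,0.03],[0,0,0],0.6],[[-0.01,0,0.06],[0,0,0],0.6],[[-0.01,0,0.06],[0,0,0],0.6]]'
python3 - <<'E'
from place import *
import cv2
now()
t=viewer.snapshot("top")[:,:,::-1]
cv2.imwrite("pics/t18.png",cv2.resize(t[185:225,210:260],None,fx=14,fy=14,interpolation=cv2.INTER_CUBIC))
E
```

```text
time: 27.6
tool_pos: [522.1, 173.3, 106.3]
tcp_rot: [180.0, 29.9, -179.6]
ft_force: [-10.1, -1.4, 6.3]
finger_gap: 61.1
sink in deck: [-54.3   0.3  13.4] rot [ 0.04  0.04 -0.02] F [-10.1  -1.4   6.3] Fdeck [-11.3  -1.3  -3.7] t 27.6
```

View pics/t18.png

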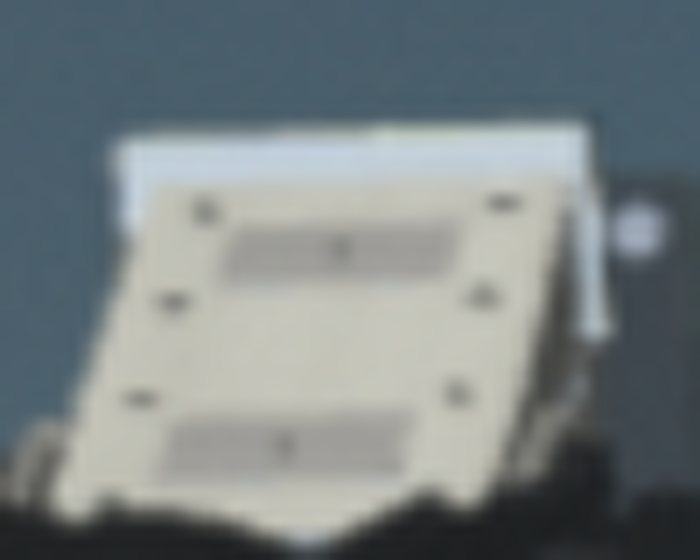

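```bash
python3 -m inch '[[[0.03,0,0],[0,0,0],0.6],[[0.05,0,0],[0,0,0],0.6],[[0.05,0,0],[0,0,0],0.6]]'
python3 - <<'E'
from place import *
now()
E
```

```text
time: 27.95
tool_pos: [522.1, 173.3, 106.2]
tcp_rot: [180.0, 29.9, -179.6]
ft_force: [-4.8, -1.6, 4.5]
finger_gap: 61.0
sink in deck: [-54.3   0.3  13.3] rot [ 0.04 -0.02 -0.02] F [-4.8 -1.6  4.5] Fdeck [-6.5 -1.6 -0.8] t 27.95
```

```bash
python3 -m inch '[[[0.03,0,0],[0,0,0],0.6],[[0.06,0,0],[0,0,0],0.6],[[0.06,0,0],[0,0,0],0.6]]'
python3 - <<'E'
from place import *
import cv2
now()
s=viewer.snapshot("scene")[:,:,::-1]
cv2.imwrite("pics/s19.png",cv2.resize(s[150:240,360:450],None,fx=6.6,fy=6.6,interpolation=cv2.INTER_CUBIC))
E
```

```text
time: 28.25
tool_pos: [522.0, 173.4, 106.2]
tcp_rot: [180.0, 30.0, -179.6]
ft_force: [0.4, -3.1, 2.9]
finger_gap: 61.4
sink in deck: [-54.3   0.3  13.2] rot [ 0.04 -0.08 -0.  ] F [ 0.4 -3.1  2.9] Fdeck [-1.9 -3.1  2.2] t 28.25
```

View pics/s19.png

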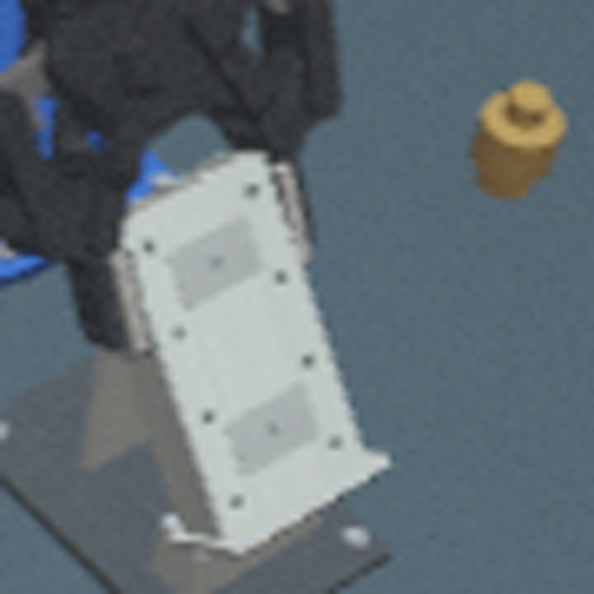

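```bash
python3 -m inch '[[[0,0,0],[0,0,0],0.7],[[0,0,0],[0,0,0],0.71]]' 20; python3 -m inch '[[[0,0,0],[0,0,0],0.73],[[0,0,0],[0,0,0],0.75],[[0,0,0],[0,0,0],0.78],[[0,0,0],[0,0,0],0.82],[[0,0,0],[0,0,0],0.87],[[0,0,0],[0,0,0],0.92],[[0,0,0],[0,0,0],0.96],[[0,0,0],[0,0,0],0.96]]'
python3 - <<'E'
from place import *
import cv2
now()
s=viewer.snapshot("scene")[:,:,::-1]
cv2.imwrite("pics/s20.png",cv2.resize(s[150:240,360:450],None,fx=6.6,fy=6.6,interpolation=cv2.INTER_CUBIC))
E
```

```text
time: 28.5
tool_pos: [522.0, 173.3, 106.2]
tcp_rot: [180.0, 30.0, -179.6]
ft_force: [0.9, -3.7, 3.3]
finger_gap: 61.5
time: 29.3
tool_pos: [521.4, 173.4, 105.6]
tcp_rot: [180.0, 29.9, -179.6]
ft_force: [0.8, -1.0, 0.1]
finger_gap: 82.0
sink in deck: [-54.2   0.4  12.4] rot [ 0.04 -0.   -0.  ] F [ 0.8 -1.   0.1] Fdeck [ 0.4 -1.1  0.6] t 29.3
```

View pics/s20.png

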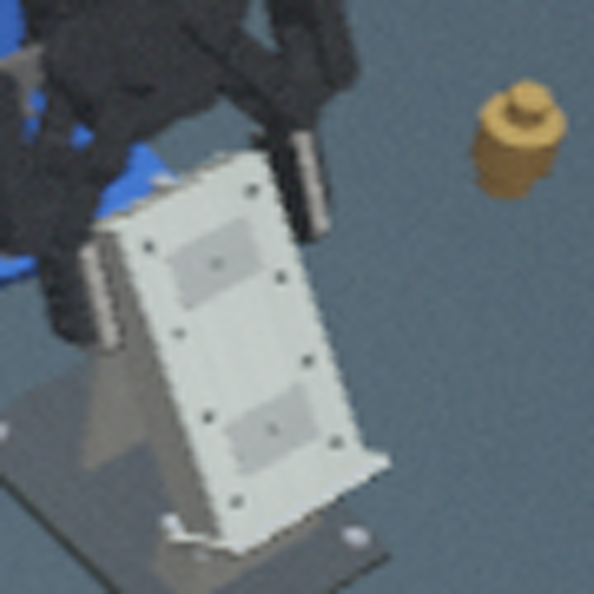

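```bash
python3 - <<'E'
from ik import *
P,C,s=cur()
for b in (50,100,140): print(b,[x.round(1) if hasattr(x,'round') else x for x in IK(P-b*C[:,2],C,s["joint_pos"])])
E
```

```text
50 [array([ 20.1, -26.1, 130.2, -13. ,  48.2, -63.9]), np.float64(0.0)]
100 [array([ 21.6, -33.7, 130.5, -12.6,  55.7, -64.2]), np.float64(0.0)]
140 [array([ 22.8, -39. , 130.1, -12.5,  61.5, -64.2]), np.float64(0.0)]
```

```bash
python3 -m inch '[[[0,0,-0.2],[0,0,0],1],[[0,0,-0.7],[0,0,0],1],[[0,0,-1.6],[0,0,0],1],[[0,0,-3],[0,0,0],1],[[0,0,-5],[0,0,0],1],[[0,0,-7],[0,0,0],1],[[0,0,-9],[0,0,0],1],[[0,0,-11],[0,0,0],1],[[0,0,-12.5],[0,0,0],1],[[0,0,-13.5],[0,0,0],1],[[0,0,-14],[0,0,0],1],[[0,0,-14],[0,0,0],1]]'
python3 -m inch '[[[0,-2,-0.5],[0,0,0],1],[[0,-6,-1],[0,0,0],1],[[0,-11,-1],[0,0,0],1],[[0,-16,-1],[0,0,0],1],[[0,-20,-1],[0,0,0],1],[[0,-22,-1],[0,0,0],1],[[0,-22,-1],[0,0,0],1],[[0,-22,-1],[0,0,0],1]]'
python3 - <<'E'
from place import *
import cv2
s=viewer.snapshot("scene")[:,:,::-1];t=viewer.snapshot("top")[:,:,::-1]
cv2.imwrite("pics/s21.png",s)
cv2.imwrite("pics/s21c.png",cv2.resize(s[150:240,360:450],None,fx=6.6,fy=6.6,interpolation=cv2.INTER_CUBIC))
cv2.imwrite("pics/t21.png",t)
cv2.imwrite("pics/t21c.png",cv2.resize(t[185:265,205:275],None,fx=7,fy=7,interpolation=cv2.INTER_CUBIC))
E
```

```text
time: 30.55
tool_pos: [451.7, 173.1, 227.7]
tcp_rot: [179.9, 30.0, -179.6]
ft_force: [-0.2, 0.1, 0.9]
finger_gap: 85.7
time: 31.35
tool_pos: [447.7, -47.8, 234.5]
tcp_rot: [179.9, 29.8, -179.8]
ft_force: [-0.3, 0.3, 0.8]
finger_gap: 85.3
```

View pics/s21.png

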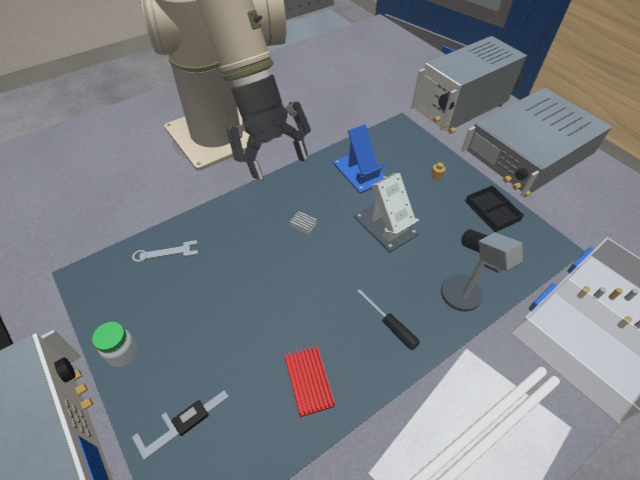

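View pics/s21c.png

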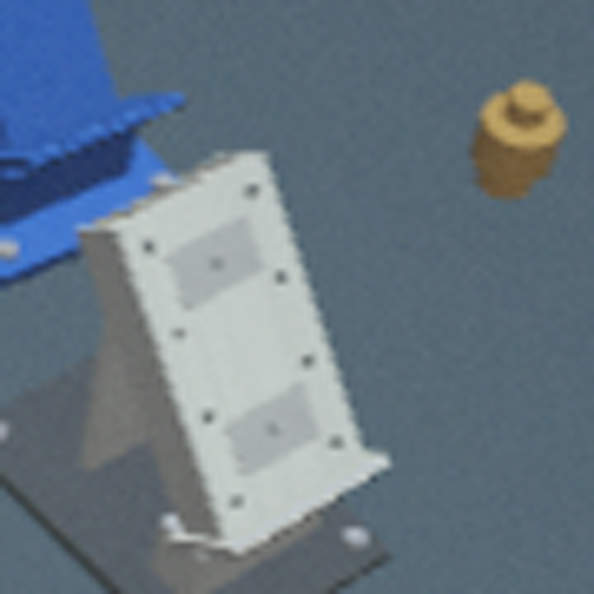

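View pics/t21c.png

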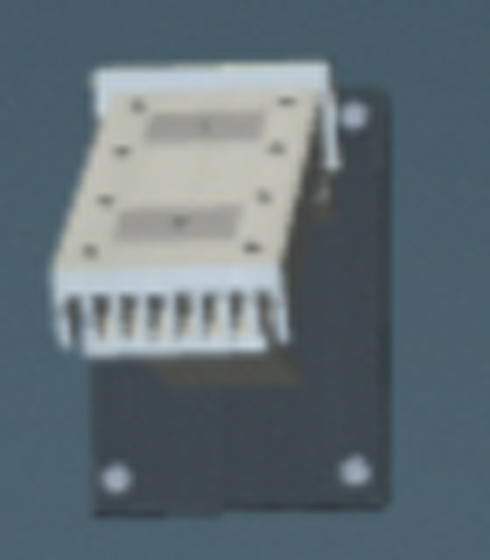

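View pics/t21.png

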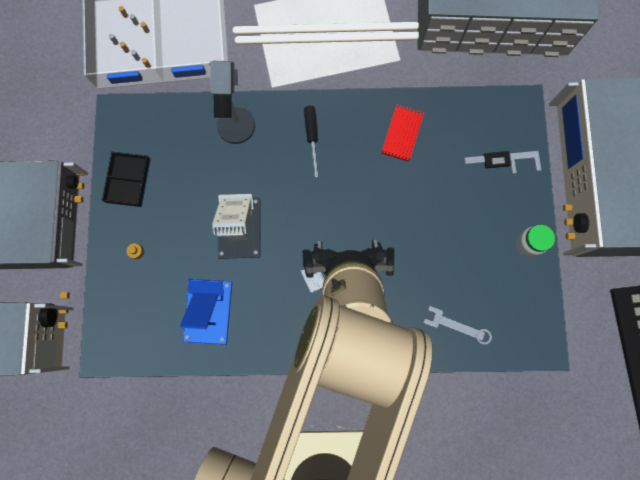

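```bash
python3 -m inch '[[[0,0,0],[0,0,0],1],[[0,0,0],[0,0,0],1]]'; python3 - <<'E'
from bench import r
print(r.hand_in())
E
```

```text
time: 31.65
tool_pos: [448.1, -45.9, 235.4]
tcp_rot: [180.0, 29.9, -179.5]
ft_force: [-0.3, -0.3, 1.0]
finger_gap: 85.5
the job is handed in; nothing more can be done
None
```

The silver heat sink is on the cream-decked, steel-footed stand, machined face out to the camera and fins against the deck. I handed the job in at about 31.7 s, and no verdict was reported.

**How it was done:** I pinched the heat sink on its long sides, swung it through 90° and stood it upright on its end on the mat. I then regripped it from above and carried it over to the stand. There I brought it to light contact with the deck, let it down until its end rested on the ledge, released it and backed off.

**Last checks:**
- **Seating:** in the last pictures the end is on the ledge and the fins are on the deck. I saw no shift when I let go or backed off.
- **Centring:** the top view puts it within about 1 mm of centre. An earlier scene-view estimate, taken before the final lowering, differed by about 3 mm. I went with the top view because its corners were clearer.
- **Squareness:** it looks square by eye in the final pictures. The only angle estimates (1–2° off) were rough and came before it rested on the ledge.
- **Ledge contact:** the first touch pressed the held sink against the ledge with about 43 N. I backed off, shifted it 0.8 mm sideways and set it down again at about 11 N.
- **Other things:** every other object on the bench looks unmoved in the pictures.

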